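# Trace a star-wheel pocket template on the marking pantograph

## Robot

A 6-joint arm with a two-finger parallel gripper is mounted at the origin on a cart in front of the work surface, level with it; the furniture and walls round the work are solid. World frame = base frame: x ahead of the robot, y to its left, z up, the work surface at z = 0. Lengths are in m, angles in rad, forces in N, time in s.
With the tool pointing down it reaches from about 0.4 to 0.825 m from the base axis. Payload 7 kg.
Tool frame: the origin (TCP) lies at the very end of the fingers, on their centre line; the grasp point (between the pads) lies 19 mm behind it; z points along the fingers, y is the line along which they close (so a half turn about z gives the same grasp; the last joint's range is limited). The gripper opens to 88 mm and grips with 3 to 60 N. Pads are 19 mm wide; open, the fingers measure 130 mm over their backs; the gripper's body (78 mm by 193 mm) begins 47 mm behind the grasp point.
Start: joints at [1.45, 0.359, 0.012, 0, -1.224, -0.288], TCP at [0.268, 0.619, 0.227] pointing down, gripper open.
Joint ranges: [-3.07, 3.07], [-1.43, 2.12], [-1.02, 1.25], [-3.03, 1.67], [-3.05, -0], [-3.03, 3.03]. Speed limits (rad/s): [2.39, 2.39, 3.01, 3.14, 3.14, 3.14].

## Interface

Orientations are given as [roll, pitch, yaw] about the fixed x, y, z axes, in that order (R = Rz(yaw) Ry(pitch) Rx(roll)).
In Python, from station import arm, grab_frame gives the robot as it stands.
- The arm moves only by the tool jog_arm, never from a script. Its argument "deltas" is a list that holds one entry, the list of rows, each a list of 4 numbers: the shift along the tool's x, y, z in units of 60 mm (1.0 is 60 mm), then the turn about the tool's z in units of 5 degrees (1.0 is 5 degrees). A call has 1 to 8 rows; each row is the pose to reach, as a shift and turn from the pose commanded when the call began, along the tool's axes at that moment; what a row does not reach only later rows make up. A row lasts 1/8 s, in which the tool goes at most 62.5 mm and 10.7 degrees, less where a joint would pass 70% of its speed; a pose out of reach is approached as far as the arm can. A call with a gripper value outside its range is refused whole. "grip" is the finger opening in mm, from 0 to 87.6, set as the call begins (left out, the last holds). The fingers move at their own pace and stop on an object; "squeeze" is the grip in N (left out, the last holds). Time passes only in rows, so rows that repeat a pose let the fingers close. It gives the time, the measured TCP pose, the force, the opening and the grip force at its end, in the units of the state.
- arm.get_state(): the state, without advancing time (a new reading comes with each control period).
- grab_frame(name): name is "side" or "top"; returns a dict with "img" (420x560x3 uint8, red, green, blue), "vfov" (degrees; the focal length in pixels is half the picture's height over the tangent of half this angle, whatever the lens; pixels are square), "cx", "cy" (the principal point, pixels), "xyz" and "rotation" of the camera in the world. Camera axes: x right, y down, z forward; pixel columns grow to the right and rows downward; lengths in m; the calibration is good to about 2 mm. A picture is of the moment at which its call begins. There is no depth.
- arm.job_done(): hands the job in; it is judged then, once.
The state is a dict: "t": time; "q": joint angles; "qd": joint speeds; "joint_efforts": joint torques, N m; "eef_pos": TCP position; "ee_rot": TCP orientation; "force": force on the tool from outside, world axes, zero at the start; "moment": the same for the moment, N m; "width": finger opening in m; "gripper_force": force on a finger pad.
Only numpy, scipy, OpenCV 4.12 (cv2) and the standard library are available. Lean on these libraries where they do the work, as an engineer would, in place of code of your own. Each camera call takes 0.05 s, during which the arm holds its last target. There are 200 camera calls.

## Task

Copy the pocket template: set it onto the pantograph's two dowel pins so that it lies flat, its curved edge away from you. Then take the stylus knob, push it down beside the straight edge to the left of the pocket, feel for the edge (the blade is only set by hand) and draw the stylus along the whole of it to the straight edge right of the pocket in one pass, never leaving the edge or lifting until you are there; press with only a few newtons, never 10. Lift the stylus fully up again there, let go of it, and leave the other things on the bench alone.

Things in the scene. Friction and masses are not known exactly. Their poses are not given: they have to be found in the camera images.
- template: Loose template, about 0.7 kg, 12 mm thick, 160 mm wide: an aluminium carrier (x -88 to -50 mm) with a black handle, and a steel profile blade beyond it. Origin: underside, middle of the line of the blade's far straight edges; +x out of them, away from the robot, +y left. The blade is set by hand in slots: its edge truly lies up to 5 mm nearer or farther in x, and up to 0.045 rad askew.
- template_handle (a point): Middle of the template's handle: a bar 12 mm thick (template x), 88 mm long (y), 16 mm high, its middle 44 mm above the template's underside at x = -56, y = 0. Axes as the template's. Grip it across x from above.
- pocket_center (a point): Nominal centre (blade at mid setting) of the blade's concave pocket arc of 40 mm radius, at x = 10, y = 0 of the template. Blade edge from the left: straight at x = 0 from y = 80 to 52, convex corner R20, pocket R40 (30 mm deep), corner R20, straight from y = -52 to -80. Pocket and corners join tangentially at x = -10, y = +34.6 and -34.6 mm (60 degree slope).
- corner_first (a point): Nominal centre (blade at mid setting) of the left convex corner's 20 mm arc, at x = -20, y = 52 mm of the template.
- corner_last (a point): Nominal centre (blade at mid setting) of the right convex corner's 20 mm arc, at x = -20, y = -52 mm of the template.
- round_hole (a point): Round hole of 10 mm through the template's carrier at x = -69, y = 58 mm, for the left dowel pin.
- slot_hole (a point): Slot through the template's carrier at x = -69, y = -58 mm, 10 mm wide in x and 14 mm in y, for the right dowel pin.
- pantograph: Fixed marking pantograph: grey base 210 (x) x 390 (y) x 12 mm, origin under its middle, x away from the robot, y left. A post at x = 75, y = 155 mm carries a parallelogram linkage of flat bars, 68 to 90 mm above the bench, elbow away from the robot. The stylus is at its end; a scriber midway between post and stylus copies it at half size on a clamped plate. Only the knob need be handled.
- template_seat (a point): Where the seated template's origin belongs: on the base, 12 mm above the bench, at x = -10, y = -90 mm of the pantograph; axes as the pantograph's. Two round-nosed dowel pins, 8 mm thick and 16 mm high above the base, at x = -69, y = 58 and -58 mm from here. On them the template keeps about 1 mm of play each way and shifts in it when the stylus presses.
- stylus_knob: The knob and stylus in one piece, turning freely about its upright axis; origin on that axis, 51 mm below knob_grip, z up.
- knob_grip (a point): Middle of the grip of the black round stylus knob: 28 mm in diameter, 35 mm high, over a flange 52 mm across whose top is 20 mm below this point; fingertips push it down by the flange. 123 mm above the bench when up. The linkage lets it move freely (under 1 N) in the plane up to 340 mm from the post and keeps it where it is left. The stylus is straight below.
- stylus_tip (a point): Middle of the lower end face of the stylus, a vertical polished steel pin 10 mm in diameter that slides easily along the blade, 95 mm below knob_grip: 28 mm above the bench when up (4 mm above the seated template), 16 mm when pushed down by 12 mm.
- linkage_lift (a joint): How far the whole linkage with knob, stylus and scriber is pushed down on its counterbalanced post, 0 (up, against its stop) to 0.014 m (lower stop). It stays at its height; moving it takes about 2 N. Beyond 0.009 it counts as down: the stylus is level with the template's edge and the scriber marks. Push down 12 mm to trace, lift fully afterwards.
- caliper: Bystander: digital caliper, 227 mm long, loose on the bench. Leave alone.
- cap_1: Bystander: orange bottle cap, 40 mm across, 24 mm high. Leave alone.
- screwdriver_cross: Bystander: screwdriver with a blue handle, 180 mm long. Leave alone.
- star_knob_spare: Bystander: black star knob, 47 mm. Leave alone.
- hex_key_8: Bystander: L-shaped hex key, 134 mm long. Leave alone.
- pen_2: Bystander: black pen, 145 mm long. Leave alone.
- bearing_2: Bystander: steel ball bearing, 42 mm across. Leave alone.

How it is judged:
On the way, in this order (a step that is already met when the one before it is completed fails the run):
1. the template lies seated on both dowels (horizontal distance between template and template_seat below 0.005 m and z of template in the frame of template_seat below 0.003 m and angle between the y axis of template and the y axis of pantograph, either way round below 0.05 rad), for 0.2 s.
2. the stylus is down and presses on the straight edge left of the pocket (all of step 1 and value of joint linkage_lift above 0.009 m and contact force between stylus_knob and template above 0.8 N and y of stylus_tip in the frame of template between 0.056 and 0.079 m), for 0.1 s.
3. it presses on the left corner (all of step 1 and value of joint linkage_lift above 0.009 m and contact force between stylus_knob and template above 0.8 N and y of stylus_tip in the frame of template between 0.04 and 0.051 m), for 0.1 s.
4. where the left corner runs into the pocket (all of step 1 and value of joint linkage_lift above 0.009 m and contact force between stylus_knob and template above 0.8 N and y of stylus_tip in the frame of template between 0.027 and 0.037 m), for 0.1 s.
5. on the left flank of the pocket (all of step 1 and value of joint linkage_lift above 0.009 m and contact force between stylus_knob and template above 0.8 N and y of stylus_tip in the frame of template between 0.012 and 0.023 m), for 0.1 s.
6. on the bottom of the pocket (all of step 1 and value of joint linkage_lift above 0.009 m and contact force between stylus_knob and template above 0.8 N and y of stylus_tip in the frame of template between -0.006 and 0.006 m), for 0.1 s.
7. on the right flank of the pocket (all of step 1 and value of joint linkage_lift above 0.009 m and contact force between stylus_knob and template above 0.8 N and y of stylus_tip in the frame of template between -0.023 and -0.012 m), for 0.1 s.
8. where the pocket runs into the right corner (all of step 1 and value of joint linkage_lift above 0.009 m and contact force between stylus_knob and template above 0.8 N and y of stylus_tip in the frame of template between -0.037 and -0.027 m), for 0.1 s.
9. on the right corner (all of step 1 and value of joint linkage_lift above 0.009 m and contact force between stylus_knob and template above 0.8 N and y of stylus_tip in the frame of template between -0.051 and -0.04 m), for 0.1 s.
10. on the straight edge right of the pocket (all of step 1 and value of joint linkage_lift above 0.009 m and contact force between stylus_knob and template above 0.8 N and y of stylus_tip in the frame of template between -0.079 and -0.056 m), for 0.1 s.
At the end, for the whole second after the job is handed in: The template lies flat on both dowels (within 5 mm and 0.05 rad of its seat) at rest, and the stylus is up again (linkage_lift below 3 mm), right of the pocket (beyond 50 mm to the right of its middle), let go (all of step 1 and value of joint linkage_lift below 0.003 m and y of stylus_tip in the frame of template below -0.05 m and linear speed of template below 0.01 m/s); the robot touches nothing.
It fails at once if the stylus pressed on the template with more than 10 N (contact force between stylus_knob and template above 10 N).
It fails at once if a stray line: the stylus was down and more than 10 mm off the nominal edge between the two straight ends (value of joint linkage_lift above 0.009 m and horizontal distance between template and template_seat below 0.005 m and z of template in the frame of template_seat below 0.003 m and angle between the y axis of template and the y axis of pantograph, either way round below 0.05 rad and ((y of stylus_tip in the frame of template between -0.03 and 0.03 m and horizontal distance between stylus_tip and pocket_center below 0.025 m) or (y of stylus_tip in the frame of template between 0.03 and 0.05 m and horizontal distance between stylus_tip and corner_first above 0.035 m and x of stylus_tip in the frame of template above -0.03 m) or (y of stylus_tip in the frame of template between -0.05 and -0.03 m and horizontal distance between stylus_tip and corner_last above 0.035 m and x of stylus_tip in the frame of template above -0.03 m))).
It fails at once if a broken line: the stylus was lifted from the edge between the two straight ends (value of joint linkage_lift below 0.006 m and horizontal distance between template and template_seat below 0.005 m and z of template in the frame of template_seat below 0.003 m and angle between the y axis of template and the y axis of pantograph, either way round below 0.05 rad and ((y of stylus_tip in the frame of template between -0.03 and 0.03 m and horizontal distance between stylus_tip and pocket_center between 0.027 and 0.043 m) or (y of stylus_tip in the frame of template between 0.03 and 0.045 m and horizontal distance between stylus_tip and corner_first between 0.017 and 0.033 m) or (y of stylus_tip in the frame of template between -0.045 and -0.03 m and horizontal distance between stylus_tip and corner_last between 0.017 and 0.033 m))).
It fails at once if a bystander was moved more than 20 mm (distance of any of caliper, cap_1, screwdriver_cross, star_knob_spare, hex_key_8, pen_2, bearing_2 from where it was at the start of the episode above 0.02 m).
It also fails if it takes over 72 s, if anything falls off the work surface, if the arm or the gripper's body presses on something with over 40 N, if the wrist force passes 120 N, or if a joint passes its speed limit or range.

## Working session

There is one attempt and no reset: what is moved stays moved. The work goes in short steps, Python scripts to look and compute and a tool call to move; the robot and the scene stay as the last step left them, time stands still between calls to the robot, and variables do not carry over. Pictures are saved under pics/ and viewed, at most 10 in all, crops included, and the job is handed in when it is done.

Besides the shell and the picture viewer there is one more tool, called after "Call:" as a command line: name --argument value ..., lists and objects as JSON in quotes. jog_arm: Moves the arm, as the interface text tells. Its arguments: {"type":"object","properties":{"deltas":{"type":"array"},"grip":{"type":"number"},"squeeze":{"type":"number"}},"required":["deltas"]}

```bash
ls; mkdir -p pics
python3 - <<'E'
from station import arm, grab_frame
import cv2
print(arm.get_state())
for n in ("top","side"):
    f=grab_frame(n); cv2.imwrite(f"pics/{n}0.png",cv2.cvtColor(f["img"],cv2.COLOR_RGB2BGR))
    print(n,{k:v for k,v in f.items() if k!="img"})
E
```

```text
pics
{'t': 0.0, 'q': array([ 1.45006716e+00,  3.59390404e-01,  1.10402837e-02, -3.52893147e-04,
       -1.22409278e+00, -2.88115990e-01]), 'qd': array([ 5.07827782e-04, -4.76454501e-04, -1.33042589e-03, -7.25510627e-04,
        4.88641743e-04,  5.28037316e-05]), 'joint_efforts': array([-1.12793503e-03, -5.82697105e+01,  2.93045944e+01,  6.99684396e+00,
        6.78032055e-03, -1.68340212e-04]), 'eef_pos': array([0.26816466, 0.61890246, 0.22561183]), 'ee_rot': array([ 3.13991968e+00, -1.49847293e-04, -4.08965215e-01]), 'force': array([-0.21642146, -0.2351901 , -0.00893629]), 'moment': array([-0.00065479, -0.03657118,  0.00679946]), 'gripper_force': 0.0, 'width': 0.0876271174495529}
top {'vfov': 55.21131823695008, 'cx': 279.56511632303716, 'cy': 214.47553923024032, 'xyz': array([ 0.32225382, -0.03575787,  1.12872856]), 'rotation': array([-2.91411123,  0.00539461, -1.66529923])}
side {'vfov': 55.87325741392001, 'cx': 280.471089107242, 'cy': 212.72554189643154, 'xyz': array([ 0.29838702, -1.07162979,  0.77913519]), 'rotation': array([-2.15390022e+00, -1.76079107e-03, -2.49692728e-01])}
```

View pics/top0.png

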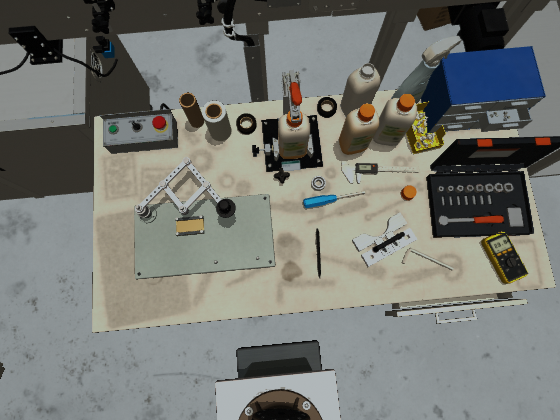

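View pics/side0.png

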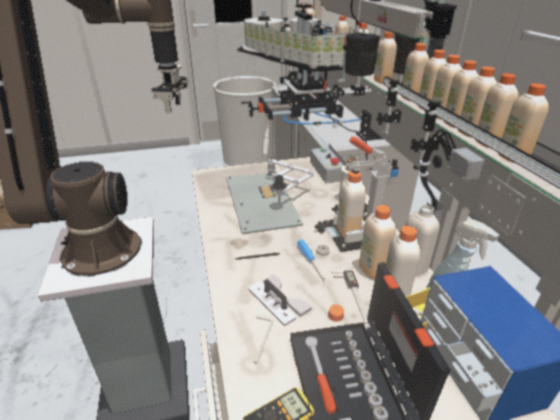

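The top view shows the pantograph base with corners near (134,200), (271,195), (274,269), (137,278), the knob at (226,208), and the template around (388,240) with its handle at (393,243). The pins are at about (215,262) and (265,258). The side view shows the same layout at lower resolution. Next I'll enlarge both areas.

```bash
cat > h.py <<'E'
import numpy as np, cv2
from scipy.spatial.transform import Rotation as R
from station import arm, grab_frame
def cam(f):
    F=f["img"].shape[0]/2/np.tan(np.radians(f["vfov"]/2))
    return F,R.from_euler('xyz',f["rotation"]).as_matrix(),np.array(f["xyz"])
def ray(f,p,z):
    F,M,o=cam(f); p=np.atleast_2d(p).astype(float)
    d=np.c_[(p[:,0]-f["cx"])/F,(p[:,1]-f["cy"])/F,np.ones(len(p))]@M.T
    return o+d*((z-o[2])/d[:,2])[:,None]
def proj(f,P):
    F,M,o=cam(f); c=(np.atleast_2d(P)-o)@M
    return np.c_[f["cx"]+F*c[:,0]/c[:,2],f["cy"]+F*c[:,1]/c[:,2]]
E
python3 - <<'E'
from h import *
f=grab_frame("top"); im=cv2.cvtColor(f["img"],cv2.COLOR_RGB2BGR)
a=cv2.resize(im[205:275,350:422],None,fx=5,fy=5,interpolation=cv2.INTER_CUBIC)
b=cv2.resize(im[180:285,125:285],None,fx=5,fy=5,interpolation=cv2.INTER_CUBIC)
cv2.imwrite("pics/tmpl.png",a); cv2.imwrite("pics/pan.png",cv2.resize(b,(800,525)))
c=ray(f,[(134,200),(271,195),(274,269),(137,278)],0.012); print(c)
print([np.linalg.norm(c[i]-c[i-1]) for i in range(4)])
print(ray(f,[(226,208)],.14),ray(f,[(388,240)],.012))
E
```

```text
[[ 0.6629834   0.35971721  0.012     ]
 [ 0.64000244 -0.03498527  0.012     ]
 [ 0.42745733 -0.02420735  0.012     ]
 [ 0.43870701  0.35431927  0.012     ]]
[np.float64(0.22434134508977832), np.float64(0.39537092686980424), np.float64(0.212818195857513), np.float64(0.37869375045644604)]
[[0.58041579 0.08171575 0.14      ]] [[ 0.47780329 -0.35038892  0.012     ]]
```

View pics/tmpl.png

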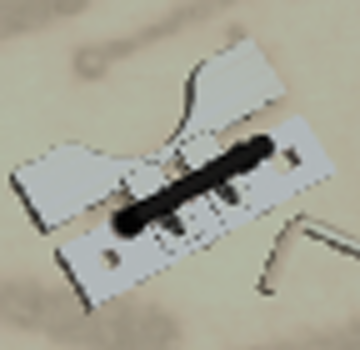

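View pics/pan.png

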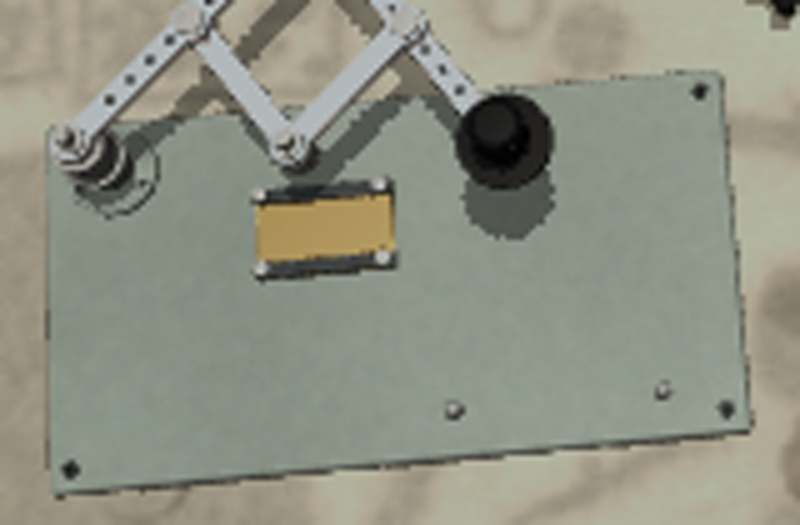

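The template crop shows the blade's pocket edge facing up-left, with the round hole at crop (110,260), the slot at (291,157) and the handle from (127,222) to (260,147). The pantograph crop shows base corners (50,127), (720,70), (750,430), (57,495), pins at (454,410) and (663,391), and the knob top at about (498,125).

Run:
```python
from h import *
f=grab_frame("top"); im=f["img"]
A=lambda l:(np.array(l)+.5)/5-.5+[350,205]
B=lambda l:(np.array(l)+.5)/5-.5+[125,180]
def fit(Pm,Pw):
    a=Pm-Pm.mean(0); b=Pw-Pw.mean(0)
    th=np.arctan2((a[:,0]*b[:,1]-a[:,1]*b[:,0]).sum(),(a*b).sum())
    M=np.array([[np.cos(th),-np.sin(th)],[np.sin(th),np.cos(th)]])
    t=Pw.mean(0)-M@Pm.mean(0); return th,t,Pm@M.T+t-Pw
# base corners (TL,TR,BR,BL)
w=ray(f,B([(50,127),(720,70),(750,430),(57,495)]),.012)[:,:2]
m=np.array([(.105,.195),(.105,-.195),(-.105,-.195),(-.105,.195)])
th,t,r=fit(m,w); print("base",th,t,r*1e3)
c,s=np.cos(th),np.sin(th); M=np.array([[c,-s],[s,c]])
seat=M@[-.01,-.09]+t; print("seat",seat)
print("pins pred",(M@np.array([[-.069,.058],[-.069,-.058]]).T).T+seat)
for z in (.02,.028): print("pins seen",z,ray(f,B([(454,410),(663,391)]),z)[:,:2])
print("knob",ray(f,B([(498,125)]),.1405), "flange",ray(f,B([(504,141)]),.103))
w=ray(f,A([(57,252),(305,115),(333,172),(90,308)]),.012)[:,:2]
m=np.array([(-.05,.08),(-.05,-.08),(-.088,-.08),(-.088,.08)])
th,t,r=fit(m,w); print("tmpl",th,t,r*1e3)
c,s=np.cos(th),np.sin(th); M=np.array([[c,-s],[s,c]])
print("handle",M@[-.056,0]+t,"holes",M@[-.069,.058]+t,M@[-.069,-.058]+t)
h=ray(f,A([(127,222),(260,147)]),.050)[:,:2]; print("handle seen",h,h.mean(0))
print("holes seen",ray(f,A([(110,260),(291,157)]),.009)[:,:2])
```

```text
base -0.004080534359518057 [0.54167544 0.16502585] [[-0.41390892  1.40867951]
 [ 1.02878143 -1.943349  ]
 [-0.76168815 -2.82430147]
 [ 0.14681564  3.35897096]]
seat [0.53130827 0.0750674 ]
pins pred [[0.46254552 0.13334848]
 [0.46207218 0.01734944]]
pins seen 0.02 [[0.46230465 0.13495045]
 [0.46180857 0.01915436]]
pins seen 0.028 [[0.46129412 0.13371871]
 [0.46080162 0.01875814]]
knob [[0.58961494 0.08564139 0.1405    ]] flange [[0.59076988 0.0876511  0.103     ]]
tmpl 0.3991741071890149 [ 0.52197181 -0.32341749] [[ 1.69304063 -0.07213156]
 [ 0.16411279  2.84693755]
 [-1.0981604  -1.75385289]
 [-0.75899303 -1.0209531 ]]
handle [ 0.4703744  -0.34518231] holes [ 0.4358543  -0.29679468] [ 0.48093857 -0.40367503]
handle seen [[ 0.45152068 -0.30098735]
 [ 0.48534049 -0.3790382 ]] [ 0.46843059 -0.34001277]
holes seen [[ 0.43619409 -0.29848342]
 [ 0.48420805 -0.40854258]]
```

```bash
cat >> h.py <<'E'
def rows(wps,st=None):
    "world waypoints (x,y,z,yaw) -> jog rows from present pose"
    st=st or arm.get_state(); p=st["eef_pos"]; M=R.from_euler('xyz',st["ee_rot"]).as_matrix(); y0=st["ee_rot"][2]
    for w in wps:
        d=M.T@(np.array(w[:3])-p)/.06; t=-np.degrees((w[3]-y0+np.pi)%(2*np.pi)-np.pi)/5
        print(np.round(np.r_[d,t],3).tolist())
E
python3 -c "
from h import *
rows([(.45,.30,.23,-.8),(.50,-.1,.23,-1.166),(.469,-.342,.15,-1.166)])"
```

```text
[4.894, 3.676, -0.063, 4.482]
[8.309, 9.462, -0.056, 8.676]
[9.438, 13.367, 1.281, 8.676]
```

Call:
jog_arm --deltas '[[[4.9,3.7,-0.06,4.5],[4.9,3.7,-0.06,4.5],[4.9,3.7,-0.06,4.5],[4.9,3.7,-0.06,4.5],[4.9,3.7,-0.06,4.5],[4.9,3.7,-0.06,4.5],[8.3,9.45,-0.06,8.68],[8.3,9.45,-0.06,8.68]]]'

```text
t: 1.2
eef_pos: [0.4655, 0.1728, 0.2301]
ee_rot: [3.142, -0.0, -1.172]
force: [0.5, 0.2, 0.7]
width: 0.0876
gripper_force: 0.0
```

```bash
python3 -c "
from h import *
rows([(.50,-.1,.23,-1.166),(.469,-.342,.15,-1.166)])"
```

```text
[4.413, 1.235, 0.002, -0.07]
[7.93, 3.277, 1.335, -0.07]
```

Call:
jog_arm --deltas '[[[4.4,1.24,0,0],[4.4,1.24,0,0],[4.4,1.24,0,0],[4.4,1.24,0,0],[4.4,1.24,0,0],[7.93,3.28,1.33,0],[7.93,3.28,1.33,0],[7.93,3.28,1.33,0]]]'

```text
t: 2.2
eef_pos: [0.4794, -0.276, 0.1716]
ee_rot: [-3.141, -0.0, -1.166]
force: [2.0, 0.5, 1.3]
width: 0.0875
gripper_force: 0.0
```

Call:
jog_arm --deltas '[[[0,0,0,0]]]'

```text
t: 2.33
eef_pos: [0.4775, -0.2773, 0.1698]
ee_rot: [3.138, 0.002, -1.172]
force: [-0.6, -0.7, -0.3]
width: 0.0875
gripper_force: 0.0
```

```bash
python3 -c "
from h import *
rows([(.469,-.342,.10,-1.166),(.469,-.342,.027,-1.166)])"
```

```text
[0.942, 0.545, 1.162, -0.064]
[0.945, 0.541, 2.379, -0.064]
```

Call:
jog_arm --deltas '[[[0.94,0.55,1.0,-0.06],[0.94,0.55,1.0,-0.06],[0.94,0.55,1.6,-0.06],[0.94,0.55,2.1,-0.06],[0.94,0.55,2.38,-0.06],[0.94,0.55,2.38,-0.06]]]'

```text
t: 3.08
eef_pos: [0.4714, -0.3385, 0.0286]
ee_rot: [3.14, 0.001, -1.16]
force: [-0.8, -0.1, -0.0]
width: 0.0876
gripper_force: 0.0
```

Call:
jog_arm --deltas '[[[0,0,0,0],[0,0,0,0],[0,0,0,0],[0,0,0,0],[0,0,0,0],[0,0,0,0]]]' --grip 5 --squeeze 30

```text
t: 3.82
eef_pos: [0.4716, -0.3391, 0.0292]
ee_rot: [3.142, 0.0, -1.161]
force: [-0.3, 0.1, 0.1]
width: 0.0333
gripper_force: 0.0
```

Call:
jog_arm --deltas '[[[0,0,0,0],[0,0,0,0],[0,0,0,0],[0,0,0,0],[0,0,0,0]]]'

```text
t: 4.45
eef_pos: [0.4712, -0.339, 0.0291]
ee_rot: [3.141, 0.0, -1.161]
force: [-3.8, -1.8, 0.9]
width: 0.0119
gripper_force: 30.0
```

Call:
jog_arm --deltas '[[[0,0,-0.5,0],[0,0,-1.0,0],[0,0,-1.7,0],[0,0,-2.0,0],[0,0,-2.0,0]]]'

```text
t: 5.08
eef_pos: [0.4724, -0.3388, 0.1498]
ee_rot: [-3.139, -0.001, -1.161]
force: [-0.0, -0.5, -6.1]
width: 0.0122
gripper_force: 30.0
```

Run:
```python
from h import *
st=arm.get_state(); print(st["eef_pos"],st["ee_rot"],st["width"])
f=grab_frame("top"); im=cv2.cvtColor(f["img"],cv2.COLOR_RGB2BGR)
cv2.imwrite("pics/held.png",cv2.resize(im[190:300,330:450],None,fx=5,fy=5,interpolation=cv2.INTER_CUBIC))
rows([(.60,-.20,.20,-1.4),(.475,.076,.15,-1.575)])
```

```text
[ 0.47237926 -0.33881187  0.14975171] [-3.13936461e+00 -1.01864349e-03 -1.16101999e+00] 0.012175397437127363
[-1.264, -2.884, -0.858, 2.735]
[-6.313, -2.804, -0.02, 4.741]
```

View pics/held.png

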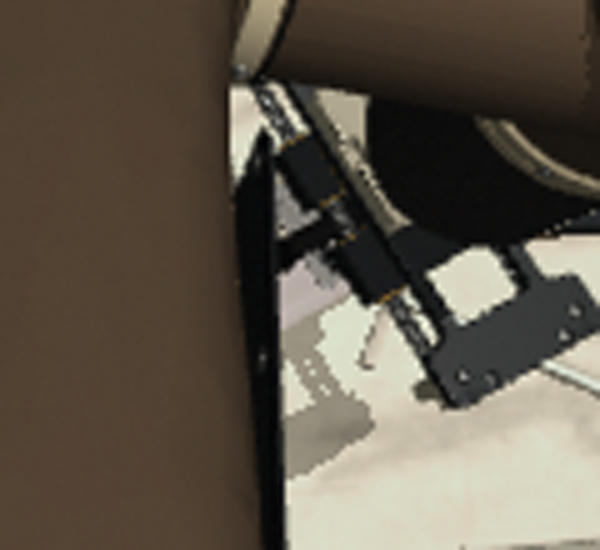

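The held picture shows the template in the fingers, but the arm hides most of it, so I'll carry it to a hover above the seat.

Call:
jog_arm --deltas '[[[-0.9,-0.4,-0.85,0.7],[-1.8,-0.8,-0.85,1.4],[-2.7,-1.2,-0.85,2.0],[-3.6,-1.6,-0.85,2.7],[-4.5,-2.0,-0.85,3.4],[-5.4,-2.4,-0.85,4.0],[-6.3,-2.8,-0.85,4.74],[-6.3,-2.8,-0.85,4.74]]]'

```text
t: 6.12
eef_pos: [0.4744, 0.0783, 0.1984]
ee_rot: [3.14, 0.0, -1.571]
force: [-0.9, 0.2, -7.4]
width: 0.0116
gripper_force: 30.0
```

Call:
jog_arm --deltas '[[[0,0,0,0],[0,0,0,0],[0,0,0,0]]]'

```text
t: 6.5
eef_pos: [0.475, 0.0736, 0.1999]
ee_rot: [3.141, -0.0, -1.576]
force: [0.4, 1.1, -5.4]
width: 0.0118
gripper_force: 30.0
```

Run:
```python
from h import *
L=[]
for i in range(4):
    f=grab_frame("top" if i%2 else "side"); st=arm.get_state(); L.append(np.r_[st["force"],st["moment"]])
    cv2.imwrite(f"pics/hov{i}.png",cv2.cvtColor(f["img"],cv2.COLOR_RGB2BGR))
print(np.round(np.mean(L,0),4),np.round(np.std(L,0),4),st["eef_pos"],st["ee_rot"])
a=cv2.imread("pics/hov0.png")[120:260,170:370]; b=cv2.imread("pics/hov1.png")[150:290,125:325]
cv2.imwrite("pics/hov.png",cv2.resize(np.vstack([a,b]),None,fx=2.1,fy=2.1,interpolation=cv2.INTER_CUBIC))
rows([(.475,.076,.08,-1.575)])
```

```text
[-0.3731 -0.1318 -6.1985  0.0752  0.0191  0.0137] [0.5104 0.4366 0.3624 0.0569 0.0232 0.0173] [0.47512422 0.07407062 0.20022704] [-3.14150327e+00  8.88040559e-05 -1.57566931e+00]
[-0.032, 0.002, 2.004, -0.008]
```

View pics/hov.png

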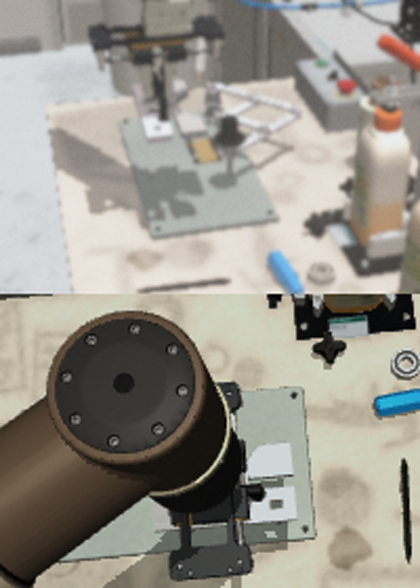

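The side crop shows the template level in the gripper. The top crop shows its right end clear of the gripper: the slot at full-frame pixel (257,250) and the blade end at about (255,228).

Run:
```python
from h import *
f=grab_frame("top"); im=f["img"]
st=arm.get_state(); print(st["eef_pos"])
x0,y0=236,212; c=im[y0:268,x0:278].astype(int)
g=c.min(2); m=(g>178).astype(np.uint8)
n,lab,s,cen=cv2.connectedComponentsWithStats(m,connectivity=4)
zb=st["eef_pos"][2]-.029
for i in range(1,n):
    if s[i,4]<25: continue
    cnt,_=cv2.findContours((lab==i).astype(np.uint8),cv2.RETR_CCOMP,cv2.CHAIN_APPROX_NONE)
    for k in cnt:
        r=cv2.boundingRect(k); print(i,s[i,4],len(k),(r[0]+x0,r[1]+y0,r[2],r[3]))
print("\n".join("".join("%4d"%v for v in r) for r in g[20:52,8:36]))
```

```text
[0.47513661 0.07418586 0.20026709]
2 146 58 (271, 212, 7, 26)
3 313 71 (241, 220, 24, 20)
4 263 70 (243, 241, 24, 18)
4 263 23 (252, 247, 9, 7)
 207 207 207 207 207 207 207 207 207 207 207 207 206 207 207 207 207 207 208 207 170 167 168 168 169 169 168 168
 207 207 207 207 207 207 207 207 207 207 207 207 206 207 207 207 207 207 207 207 181 167 167 167 168 167 167 170
 207 207 207 207 207 207 207 206 207 207 207 208 207 207 207 207 207 207 206 207 189 168 167 168 168 167 166 169
 207 207 207 207 207 207 207 207 207 208 207 206 206 206 206 206 205 205 206 206 154 167 168 168 169 167 167 171
 206 206 206 206 206 205 205 205 205 205 172 169 133 130 130  94  92  57  54  78 133 164 169 169 169 169 167 172
 168 169 132 129 130  94  92  57  54  77  79 106 108 105 132 133 158 162 164 164 167 169 169 168 169 168 167 166
  78 104 107 108 136 134 161 164 163 164 164 163 166 101  94  94 159 164 164 165 167 168 169 168 169 169 167 165
 155 161 163 163 164 101  94  94  94  95  95  94  94  95  96  95 164 165 164 164 166 167 168 168 169 170 168 166
  75  78  80  34  27  91  93  93  94  94  94  94  94
[... 1959 characters left out ...]
42 172 172 173 174 174
 205 205 205 175 173 173 142 140 140 105 103 110  76  86  66  80  80  86 140 143 170 171 171 174 173 173 174 172
  76  81  83  83  83  89  89  89  96  95  95  95  83  61  71  94  94  95 164 170 170 170 170 172 172 170 172 172
  96  97  98  99 100  98  97  97  97  97  96  95  96  96  96  95  94  94 166 170 171 171 172 172 171 117 105 136
  96  96  98  99 100  99  98  97  97  98  97  97  97  96  96  95  95  95 167 172 173 173 174 173 127  86  52  94
  97  96  97  99  98  99  97  99 100 100 100  99  98  97  97  95  97  96 168 173 174 174 175 174 172  90  52  91
  97  96  98  98  97  97  96 164 169 169 170 171 105  97  96  96  97  97 169 172 172 174 174 173 174 141  83 168
```

Run:
```python
from h import *
f=grab_frame("top"); z=arm.get_state()["eef_pos"][2]-.029+.012
s=ray(f,[(255.85,249.5)],z)[0]; e=ray(f,[(264.55,242),(265.85,256),(265.2,249)],z)
print("slot",s,"end",e, "carrier x far/near",ray(f,[(263.5,241.0),(265,256.5),(254,241.9),(250,257.4)],z))
im=cv2.imread("pics/top0.png").astype(int)
for (x,y) in ((216,262),(257,258)):
    print(x-6,y-6); print("\n".join("".join("%4d"%v for v in r) for r in im[y-6:y+6,x-6:x+8].mean(2).astype(int)))
```

```text
slot [0.46119254 0.01264127 0.18326941] end [[ 0.47711957 -0.00942766  0.18326941]
 [ 0.44355851 -0.0096125   0.18326941]
 [ 0.46027249 -0.00952045  0.18326941]] carrier x far/near [[ 0.47975431 -0.00714555  0.18326941]
 [ 0.44257077 -0.00751277  0.18326941]
 [ 0.4797504   0.01554955  0.18326941]
 [ 0.44381423  0.02790499  0.18326941]]
210 256
 146 147 148 148 147 145 145 145 147 146 148 147 148 149
 144 145 147 147 146 146 145 146 147 147 146 146 147 149
 146 146 146 147 147 147 146 146 147 145 145 145 145 149
 146 146 146 144 145 145 143 143 145 145 143 145 147 148
 145 144 143 142 121 121 122 143 146 146 145 144 146 147
 145 145 143 143 132 173 128  93 145 148 146 146 146 148
 144 144 144 145 100 132  80  66 145 149 148 146 146 147
 145 144 146 146  92  58  63 143 148 148 146 146 147 146
 147 145 146 146 148 148 147 147 148 147 147 148 146 147
 146 149 148 147 147 145 146 146 148 147 147 148 145 144
 145 147 147 147 146 147 147 148 147 147 148 146 146 145
 145 145 146 146 145 146 146 147 147 145 146 147 146 146
251 252
 146 145 146 147 146 146 147 146 146 146 146 147 145 147
 145 144 145 146 147 146 145 146 146 146 146 147 146 147
 145 145 145 146 146 145 146 146 146 146 146 147 145 147
 147 147 146 146 147 148 148 147 148 147 148 147 147 146
 147 147 147 147 148 148 122 114 148 148 147 147 149 146
 147 146 146 146 147 125 163 135 147 147 147 147 147 148
 147 146 146 145 147  95 140  94 115 144 146 146 147 149
 147 147 146 146 145  79  54  91 143 146 146 146 147 148
 147 149 148 148 147 147 146 148 145 146 146 147 148 150
 149 149 149 148 149 149 148 147 145 147 147 149 149 151
 149 148 149 148 149 150 149 148 147 149 149 150 151 152
 148 147 149 148 149 150 150 149 148 149 150 151 151 151
```

```bash
python3 -c "
from h import *
rows([(.476,.0799,.068,-1.575)])"
```

```text
[-0.093, -0.014, 2.205, -0.003]
```

Call:
jog_arm --deltas '[[[-0.095,-0.015,0.7,0],[-0.095,-0.015,1.4,0],[-0.095,-0.015,1.9,0],[-0.095,-0.015,2.2,0],[-0.095,-0.015,2.2,0],[-0.095,-0.015,2.2,0],[-0.095,-0.015,2.2,0]]]'

```text
t: 7.68
eef_pos: [0.4768, 0.0807, 0.0693]
ee_rot: [-3.14, 0.001, -1.575]
force: [-0.9, -0.3, -6.0]
width: 0.0119
gripper_force: 30.0
```

Run:
```python
from h import *
st=arm.get_state(); print(st["eef_pos"],st["ee_rot"],st["force"])
f=grab_frame("top"); im=f["img"]
cv2.imwrite("pics/low.png",cv2.resize(cv2.cvtColor(im[180:280,190:310],cv2.COLOR_RGB2BGR),None,fx=5,fy=5,interpolation=cv2.INTER_NEAREST))
x0,y0=240,236
print("\n".join("".join("%4d"%v for v in r) for r in im[y0:y0+30,x0:x0+28].min(2)))
```

```text
[0.476763   0.08068524 0.06928787] [-3.13973249e+00  1.00550832e-03 -1.57450922e+00] [-0.92752307 -0.28676261 -5.96454121]
  10   9  11  28 113 169 201 203 202 203 202 203 203 202 203 202 202 203 203 203 202 203 202 177 162 162 165 165
  10   9  11  17  73 188 202 203 202 202 203 202 202 203 203 202 202 202 203 202 202 202 203 186 164 164 165 165
  10  10   8  18  84 198 202 202 202 202 203 203 202 202 203 203 203 202 203 203 202 202 203 186 164 165 164 164
  10  10   9  18  95 198 202 203 203 203 202 202 202 203 203 202 202 203 202 202 202 202 202 185 163 162 164 164
   8  10   9  18  94 197 203 203 202 202 202 202 203 202 202 202 203 202 203 203 203 202 202 194 165 162 162 163
  10  10  10  17  47 197 202 203 202 203 202 203 202 203 202 203 203 202 202 202 202 203 202 194 164 162 162 164
  11  11  10  14  52 197 202 202 202 202 202 203 202 203 202 203 202 203 202 202 203 202 202 202 165 162 163 162
  10   9  10  19  99 197 203 202 203 202 203 203 203 203 201 202 201 201 201 201 200 201 201 201 165 164 164 162
  10   9  11 143 200 151 199 201 201 201 200 200 201 201 167 164 129 125 
[... 1712 characters left out ...]
02 202 202 181 167 168
  30  62  65  65  66  22 188 202 202 202 203 203 203 203 203 203 202 202 203 202 202 203 202 202 202 189 170 167
  63  65  65  65  65  21 167 201 202 203 203 202 203 203 202 203 203 203 202 203 203 203 202 202 203 188 172 168
  63  65  65  64  50  20 147 200 203 202 203 202 203 203 202 202 201 201 202 201 201 201 200 200 200 159 170 170
  46  45  30  34  22  97 149 198 201 201 201 201 201 200 172 170 139 137 137 142 111 108  82  80  79 166 170 168
  58 174 109  55 108 136 136 136 110 109  80  79  78  78  86  87  93  95  95  94  95  95  95  94  94 166 169 169
  63 158  95  67  86  97  97  95  94  94  93  95  96  95  96  96  94  94  97  98  96  98  97  97  96 166 169 168
```

View pics/low.png

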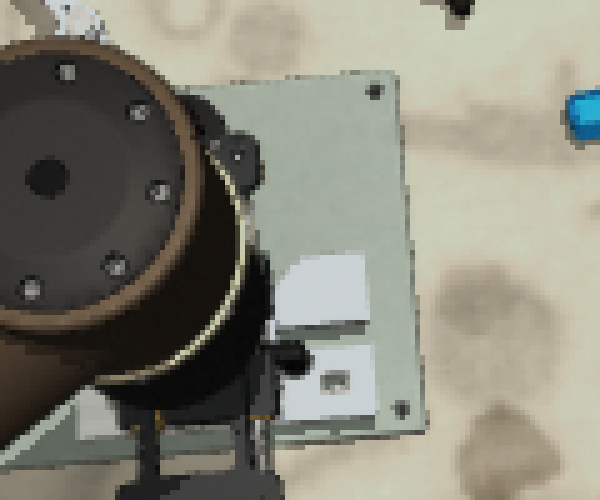

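The low picture shows the carrier's right end with the right dowel visible through the slot, dowel at about (257,257.5) and slot centre at about (256.6,255.8).

Run:
```python
from h import *
f=grab_frame("top"); st=arm.get_state(); print(st["eef_pos"]); z=st["eef_pos"][2]-.017
print("slot",ray(f,[(256.6,255.75)],z),"end+80",ray(f,[(264.6,255)],z)+[0,.08,0],"far edge -50",ray(f,[(261,249.1)],z),"near -88", ray(f,[(262,262.6)],z))
print("pin",ray(f,[(257.2,257.7)],.02))
```

```text
[0.47649831 0.08059786 0.0690422 ]
slot [[0.46343075 0.01872206 0.0520422 ]] end+80 [[0.46340106 0.0771302  0.0520422 ]] far edge -50 [[0.48023701 0.00543052 0.0520422 ]] near -88 [[0.44372139 0.00581948 0.0520422 ]]
pin [[0.46208464 0.01913168 0.02      ]]
```

Call:
jog_arm --deltas '[[[0,0.008,0.1,0],[0,0.008,0.16,0],[0,0.008,0.22,0],[0,0.008,0.27,0],[0,0.008,0.3,0],[0,0.008,0.3,0]]]'

```text
t: 8.52
eef_pos: [0.4755, 0.0803, 0.0501]
ee_rot: [3.141, -0.0, -1.575]
force: [-0.2, 0.5, -6.7]
width: 0.0113
gripper_force: 30.0
```

Call:
jog_arm --deltas '[[[0,0,0.05,0],[0,0,0.09,0],[0,0,0.12,0],[0,0,0.145,0],[0,0,0.145,0],[0,0,0.145,0]]]'

```text
t: 9.28
eef_pos: [0.4763, 0.0812, 0.042]
ee_rot: [-3.14, 0.001, -1.574]
force: [-1.1, 5.2, -1.4]
width: 0.0117
gripper_force: 30.0
```

Call:
jog_arm --deltas '[[[0,0,0.02,0],[0,0,0.02,0],[0,0,0.02,0],[0,0,0.02,0],[0,0,0.02,0]]]' --grip 50

```text
t: 9.9
eef_pos: [0.4755, 0.0802, 0.0403]
ee_rot: [-3.142, -0.0, -1.575]
force: [-0.2, 0.6, 1.0]
width: 0.0494
gripper_force: 0.0
```

Call:
jog_arm --deltas '[[[0,0,-0.4,0],[0,0,-1.2,0],[0,0,-2.2,0],[0,0.5,-2.7,0],[0,1.2,-2.7,0],[0,1.2,-2.7,0]]]' --grip 70

```text
t: 10.65
eef_pos: [0.4015, 0.0802, 0.2029]
ee_rot: [-3.14, 0.002, -1.574]
force: [0.6, 1.3, -0.2]
width: 0.0697
gripper_force: 0.0
```

Run:
```python
from h import *
st=arm.get_state(); print(st["eef_pos"],st["ee_rot"],st["force"])
for n in ("top","side"):
    f=grab_frame(n); cv2.imwrite(f"pics/seat_{n}.png",cv2.cvtColor(f["img"],cv2.COLOR_RGB2BGR))
a=cv2.imread("pics/seat_top.png")[180:285,120:290]; b=cv2.imread("pics/seat_side.png")[150:260,200:350]
a=cv2.resize(a,None,fx=4,fy=4,interpolation=cv2.INTER_CUBIC); 
cv2.imwrite("pics/seat.png",a)
```

```text
[0.40152516 0.08022708 0.20294924] [-3.14045413e+00  1.76412278e-03 -1.57377795e+00] [ 0.56719545  1.26856884 -0.16517073]
```

View pics/seat.png

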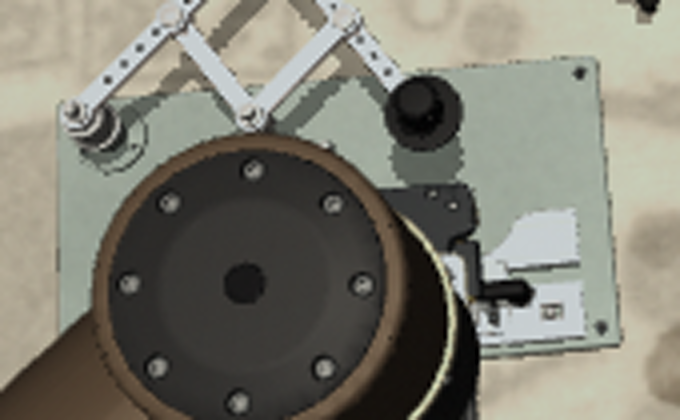

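The seat picture shows the dowel inside the slot and the template flat on the base, with the knob unmoved at pixel (226,208). I'll move the arm aside briefly to measure the blade.

Call:
jog_arm --deltas '[[[1,-0.3,0,0],[2,-0.3,0,0],[3,-0.3,0,0],[4,-0.3,0,0],[5,-0.3,0,0],[6,-0.3,0,0]]]'

```text
t: 11.5
eef_pos: [0.4204, -0.2822, 0.2018]
ee_rot: [3.141, -0.0, -1.575]
force: [1.5, 0.4, 0.5]
width: 0.0699
gripper_force: 0.0
```

Run:
```python
from h import *
st=arm.get_state(); print(st["eef_pos"])
f=grab_frame("top"); im=f["img"]
np.savez("seatcam.npz",img=im,**{k:np.array(v) for k,v in f.items() if k!="img"})
c=cv2.resize(cv2.cvtColor(im[200:272,190:290],cv2.COLOR_RGB2BGR),None,fx=8,fy=8,interpolation=cv2.INTER_CUBIC)
cv2.imwrite("pics/blade.png",c)
```

```text
[ 0.42036934 -0.28223227  0.2017893 ]
```

View pics/blade.png

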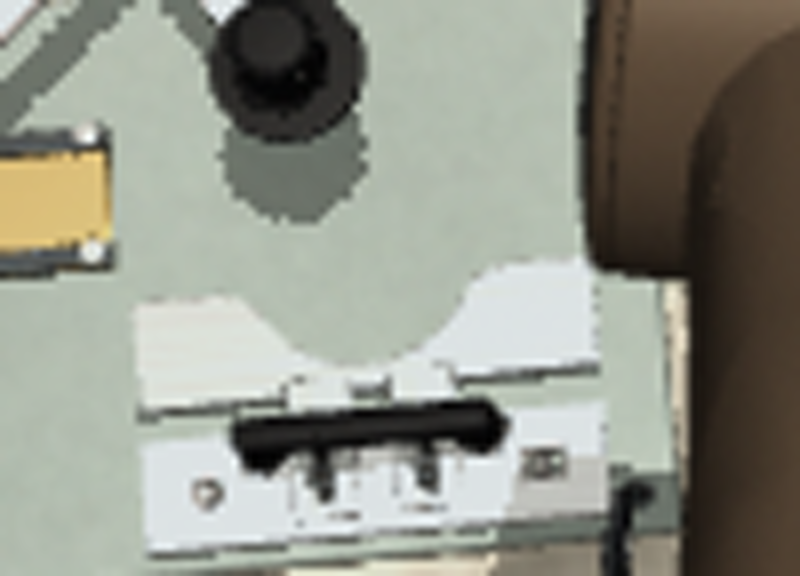

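The blade picture shows the template seated with a dowel in each hole. The blade edge runs from crop (135,300) through the pocket bottom at (365,365) to (585,260). I'll fit it.

```bash
cat >> h.py <<'E'
def edge(n=400,off=0.0):
    "blade edge offset outwards by off; blade frame (x out, y left), y descending, with arc length"
    r=.02+off; R_=.04-off; a=np.radians(60); P=[]
    t=np.linspace(0,1,n)
    P.append(np.c_[np.full(n,off),.08+(.052-.08)*t])
    P.append(np.c_[-.02+r*np.cos(a*t),.052-r*np.sin(a*t)])
    b=np.radians(60-120*t); P.append(np.c_[.01-R_*np.cos(b),R_*np.sin(b)])
    u=a*(1-t); P.append(np.c_[-.02+r*np.cos(u),-.052+r*np.sin(u)])
    P.append(np.c_[np.full(n,off),-.052+(-.08+.052)*t])
    P=np.vstack(P); s=np.r_[0,np.cumsum(np.hypot(*np.diff(P,axis=0).T))]
    k=np.r_[True,np.diff(s)>1e-9]; return P[k],s[k]
E
python3 - <<'E'
from h import *
from scipy.optimize import least_squares
from scipy.spatial import cKDTree
d=np.load("seatcam.npz"); f={k:d[k] for k in d}; g=f["img"].min(2).astype(float)
pts=[]
for c in range(208,262):
    col=g[228:250,c]; m=np.where(col>188)[0]
    if not len(m): continue
    i=m[0]; bg=np.median(col[:max(i-1,1)]); v=(col[i-1]-bg)/(200-bg) if i else 0; w=(col[i]-bg)/(200-bg)
    pts.append((c,228+i+.5-np.clip(v,0,1)-np.clip(w,0,1)))
pts=np.array(pts); W=ray(f,pts,.024)[:,:2]
T=cKDTree(edge()[0])
def res(p):
    c,s=np.cos(p[2]),np.sin(p[2]); q=(W-p[:2])@np.array([[c,-s],[s,c]]); return T.query(q)[0]*1e3
r=least_squares(res,[.531,.077,0],loss="soft_l1",diff_step=1e-4,x_scale=[.01,.01,.1])
print(r.x,np.round(res(r.x),1))
# carrier far edge / near edge lines and pins
def cart(p,z): return ray(f,np.array(p)/8+[190-.44,200-.44],z)
print("carrier corners",cart([(145,442),(606,402),(606,515),(150,553)],.024))
print("holes",cart([(207,492),(545,463)],.022))
np.save("blade.npy",r.x)
rows([(.590,.0865,.20,-1.575),(.590,.0865,.115,-1.575)])
E
```

```text
[0.53243513 0.07602291 0.01987166] [0.1 0.4 0.7 0.9 0.4 0.4 1.7 0.  0.3 0.  0.1 0.9 0.4 0.8 1.1 0.4 1.  1.
 0.1 0.7 0.3 1.  0.5 0.7 1.2 0.4 0.3 0.4 1.7 1.3 0.7 0.7 1.  0.4 0.3 1.2
 0.  0.2 0.2 0.2 1.3 0.3 0.4 1.2 0.8 0.4 0.8 1.1 0.6 1.1 0.4 0.1 1.  0.2]
carrier corners [[ 0.48254712  0.15447119  0.024     ]
 [ 0.4812458  -0.00520892  0.024     ]
 [ 0.44237361 -0.00183821  0.024     ]
 [ 0.44426221  0.15482953  0.024     ]]
holes [[0.46352912 0.13445939 0.022     ]
 [0.46243554 0.01763914 0.022     ]]
[-6.254, -2.793, 0.006, -0.029]
[-6.256, -2.796, 1.423, -0.029]
```

Call:
jog_arm --deltas '[[[-1,-0.45,0,0],[-2,-0.9,0,0],[-3,-1.35,0,0],[-4,-1.8,0,0],[-5,-2.25,0,0],[-6.25,-2.8,0,0],[-6.25,-2.8,0,0],[-6.25,-2.8,0,0]]]'

```text
t: 12.55
eef_pos: [0.5909, 0.097, 0.2006]
ee_rot: [3.14, -0.001, -1.572]
force: [-0.2, 0.6, -0.5]
width: 0.0698
gripper_force: 0.0
```

```bash
python3 -c "
from h import *
print(arm.get_state()['eef_pos'])
rows([(.590,.0865,.105,-1.571)])"
```

```text
[0.59091684 0.09703381 0.20056385]
[0.174, 0.012, 1.593, -0.016]
```

Call:
jog_arm --deltas '[[[0.15,0,0.8,0],[0.15,0,1.3,0],[0.15,0,1.3,0],[0.15,0,1.3,0]]]'

```text
t: 13.05
eef_pos: [0.5905, 0.0855, 0.1253]
ee_rot: [-3.141, -0.0, -1.575]
force: [1.3, 0.4, -0.0]
width: 0.0701
gripper_force: 0.0
```

```bash
python3 -c "
from h import *
print(arm.get_state()['eef_pos'])
rows([(.590,.0865,.105,-1.571)])"
```

```text
[0.59049839 0.08553595 0.12531483]
[-0.016, 0.009, 0.339, -0.045]
```

Call:
jog_arm --deltas '[[[0,0,0.2,0],[0,0,0.34,0],[0,0,0.34,0],[0,0,0.34,0]]]'

```text
t: 13.55
eef_pos: [0.5897, 0.0859, 0.1041]
ee_rot: [-3.141, -0.0, -1.574]
force: [-0.6, 0.6, 0.2]
width: 0.0701
gripper_force: 0.0
```

Call:
jog_arm --deltas '[[[0,0,0,0],[0,0,0,0],[0,0,0,0],[0,0,0,0],[0,0,0,0],[0,0,0,0]]]' --grip 10 --squeeze 15

```text
t: 14.3
eef_pos: [0.5895, 0.0858, 0.1039]
ee_rot: [3.142, -0.0, -1.575]
force: [0.8, -1.1, 0.3]
width: 0.0275
gripper_force: 15.0
```

Run:
```python
from h import *
st=arm.get_state(); print(st["eef_pos"],st["force"],st["moment"],st["width"])
b=np.load("blade.npy"); print("touch stylus at blade y .068:", b[:2]+R.from_euler('z',b[2]).as_matrix()[:2,:2]@[.005,.068])
rows([(.552,.143,.105,-1.571)])
```

```text
[0.58953182 0.08584171 0.10390609] [ 0.75198946 -1.0645592   0.34831391] [ 0.07437774 -0.05731113 -0.02155927] 0.02751452194084626
touch stylus at blade y .068: [0.53608296 0.14410883]
[-0.95, 0.629, -0.018, -0.042]
```

Call:
jog_arm --deltas '[[[-0.2,0.13,0,0],[-0.4,0.26,0,0],[-0.6,0.4,0,0],[-0.8,0.53,0,0],[-0.95,0.63,0,0],[-0.95,0.63,0,0],[-0.95,0.63,0,0]]]'

```text
t: 15.18
eef_pos: [0.5521, 0.1431, 0.104]
ee_rot: [-3.141, 0.0, -1.574]
force: [-0.3, -0.0, 2.4]
width: 0.0275
gripper_force: 15.0
```

Call:
jog_arm --deltas '[[[0,0,0.05,0],[0,0,0.1,0],[0,0,0.15,0],[0,0,0.2,0],[0,0,0.2,0],[0,0,0.2,0]]]'

```text
t: 15.92
eef_pos: [0.5518, 0.1429, 0.0918]
ee_rot: [3.141, -0.0, -1.575]
force: [-0.1, -0.3, 1.4]
width: 0.0275
gripper_force: 15.0
```

Run:
```python
from h import *
for i in range(3):
    st=arm.get_state(); print(st["eef_pos"],st["force"]); f=grab_frame("side")
im=cv2.cvtColor(f["img"],cv2.COLOR_RGB2BGR)
cv2.imwrite("pics/down.png",cv2.resize(im[100:250,180:360],None,fx=4,fy=4,interpolation=cv2.INTER_CUBIC))
```

```text
[0.55180892 0.14291649 0.09178581] [-0.13544943 -0.25250539  1.43583605]
[0.55180272 0.14291123 0.09183157] [-0.21962006 -0.10765565  1.53124378]
[0.55179618 0.14293862 0.09182791] [-0.16529456 -0.10549727  1.05422387]
```

View pics/down.png

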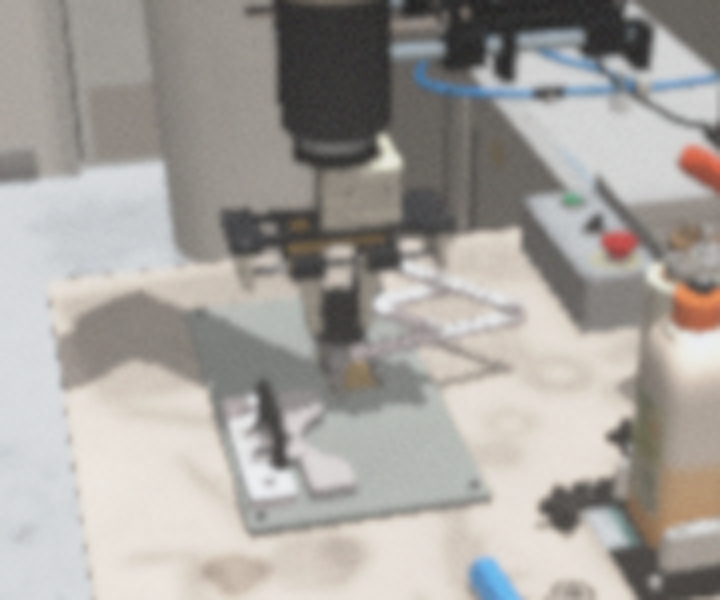

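The picture shows the knob gripped at the left, the linkage lowered and the template still flat. Now I'll feel for the edge.

Call:
jog_arm --deltas '[[[0,0.07,0,0],[0,0.14,0,0],[0,0.19,0,0],[0,0.21,0,0],[0,0.22,0,0],[0,0.22,0,0]]]'

```text
t: 16.82
eef_pos: [0.5388, 0.1431, 0.0919]
ee_rot: [3.142, -0.0, -1.575]
force: [-0.4, -1.1, 1.3]
width: 0.0275
gripper_force: 15.0
```

Call:
jog_arm --deltas '[[[0,0.01,0,0],[0,0.02,0,0],[0,0.02,0,0]]]'

```text
t: 17.2
eef_pos: [0.5375, 0.143, 0.0919]
ee_rot: [3.142, -0.0, -1.575]
force: [0.2, -0.0, 0.6]
width: 0.0274
gripper_force: 15.0
```

Call:
jog_arm --deltas '[[[0,0.01,0,0],[0,0.015,0,0],[0,0.015,0,0]]]'

```text
t: 17.58
eef_pos: [0.5368, 0.1431, 0.092]
ee_rot: [-3.141, 0.0, -1.575]
force: [2.0, 0.6, 0.6]
width: 0.0275
gripper_force: 15.0
```

Call:
jog_arm --deltas '[[[0,0.005,0,0],[0,0.01,0,0],[0,0.01,0,0]]]'

```text
t: 17.95
eef_pos: [0.5363, 0.1432, 0.092]
ee_rot: [-3.141, 0.0, -1.575]
force: [1.6, 0.4, -0.7]
width: 0.0278
gripper_force: 15.0
```

Call:
jog_arm --deltas '[[[0,0.005,0,0],[0,0.01,0,0],[0,0.01,0,0]]]'

```text
t: 18.32
eef_pos: [0.5357, 0.1432, 0.092]
ee_rot: [-3.141, 0.0, -1.575]
force: [2.6, 0.9, 1.3]
width: 0.0272
gripper_force: 15.0
```

Call:
jog_arm --deltas '[[[0,0.005,0,0],[0,0.01,0,0],[0,0.01,0,0]]]'

```text
t: 18.7
eef_pos: [0.5352, 0.1433, 0.0921]
ee_rot: [-3.141, 0.0, -1.575]
force: [3.2, 0.8, -0.1]
width: 0.0274
gripper_force: 15.0
```

Call:
jog_arm --deltas '[[[0,0.005,0,0],[0,0.01,0,0],[0,0.01,0,0]]]'

```text
t: 19.08
eef_pos: [0.5347, 0.1433, 0.0921]
ee_rot: [-3.141, 0.0, -1.574]
force: [5.5, 1.5, -0.8]
width: 0.0271
gripper_force: 15.0
```

Run:
```python
from h import *
for i in range(3):
    st=arm.get_state(); print(st["eef_pos"],st["force"]); f=grab_frame("side")
```

```text
[0.53474101 0.14332629 0.09208477] [ 5.50685924  1.49315584 -0.77956511]
[0.53477949 0.14332226 0.09212946] [ 5.36502868  1.20068184 -0.38631114]
[0.53476579 0.14332881 0.09210521] [ 5.20603716  1.31625477 -0.52071029]
```

```bash
cat > trace.py <<'E'
import sys, json, os
from h import *
# usage: trace.py ds[mm] nrows [Ft]   state: cmd (world xy), blade (x,y,th), s
ds=float(sys.argv[1])/1e3; n=int(sys.argv[2]); Ft=float(sys.argv[3]) if len(sys.argv)>3 else 4.0; k=3800.
P,S=edge(off=.005)
if os.path.exists("st.json"): d=json.load(open("st.json"))
else: d=dict(cmd=[.5341,.1430],blade=[.5319,.0760,.0199],s=.0128)
st=arm.get_state(); F=st["force"]; yaw=-1.575
def at(s,b):
    c,q=np.cos(b[2]),np.sin(b[2]); M=np.array([[c,-q],[q,c]])
    g=lambda u:np.array([np.interp(u,S,P[:,0]),np.interp(u,S,P[:,1])])
    t=g(s+1e-3)-g(s-1e-3); t/=np.hypot(*t); nn=np.array([-t[1],t[0]])   # moving to -y: outward = +x
    return M@g(s)+b[:2], M@nn
b=np.array(d["blade"]); p,nn=at(d["s"],b); cmd=np.array(d["cmd"])
Fn=F[:2]@nn; gap=(p-cmd)@nn           # commanded depth below modelled surface
e=np.clip(Fn/k-gap,-.0015,.0015)      # surface is further out by e
b[:2]+=nn*e*.9
print("t %.2f s %.1f y %.1f  F %s Fn %.2f corr %.2fmm blade %s meas-cmd %s z %.4f"%(st["t"],d["s"]*1e3,np.interp(d["s"],S,P[:,1])*1e3,np.round(F,1),Fn,e*1e3,np.round(b,4),np.round((st["eef_pos"][:2]-cmd)*1e3,1),st["eef_pos"][2]))
tx=np.array([np.cos(yaw),np.sin(yaw)]); ty=np.array([np.sin(yaw),-np.cos(yaw)])
p0,n0=at(d["s"],b); dev=cmd-(p0-n0*Ft/k); out=[]
for i in range(1,n+1):
    s=d["s"]+ds*i/n; p,nn=at(s,b); w=p-nn*Ft/k+dev*max(0,1-i/3.)
    out.append([round(float((w-cmd)@tx)/.06,3),round(float((w-cmd)@ty)/.06,3),0,0])
print(json.dumps([out])); v=out[-1]
d=dict(cmd=(cmd+.06*(v[0]*tx+v[1]*ty)).tolist(),blade=b.tolist(),s=s); json.dump(d,open("st_next.json","w"))
E
python3 trace.py 8 8
```

```text
t 19.23 s 12.8 y 67.2  F [ 4.9  0.8 -0.3] Fn 4.94 corr -0.17mm blade [0.5317 0.076  0.0199] meas-cmd [0.6 0.3] z 0.0921
[[[0.015, -0.002, 0, 0], [0.03, -0.004, 0, 0], [0.046, -0.005, 0, 0], [0.062, -0.006, 0, 0], [0.079, -0.006, 0, 0], [0.096, -0.007, 0, 0], [0.112, -0.007, 0, 0], [0.129, -0.007, 0, 0]]]
```

Call:
jog_arm --deltas '[[[0.015,-0.002,0,0],[0.03,-0.004,0,0],[0.046,-0.005,0,0],[0.062,-0.006,0,0],[0.079,-0.006,0,0],[0.096,-0.007,0,0],[0.112,-0.007,0,0],[0.129,-0.007,0,0]]]'

```text
t: 20.23
eef_pos: [0.5351, 0.1355, 0.0921]
ee_rot: [-3.141, 0.0, -1.575]
force: [4.9, 0.3, -0.3]
width: 0.0275
gripper_force: 15.0
```

```bash
mv st_next.json st.json; python3 trace.py 8 8
```

```text
t 20.23 s 20.8 y 59.2  F [ 4.9  0.3 -0.3] Fn 4.89 corr 0.20mm blade [0.5319 0.076  0.0199] meas-cmd [0.6 0.3] z 0.0921
[[[0.017, -0.002, 0, 0], [0.033, -0.003, 0, 0], [0.05, -0.005, 0, 0], [0.066, -0.005, 0, 0], [0.083, -0.006, 0, 0], [0.1, -0.006, 0, 0], [0.116, -0.006, 0, 0], [0.133, -0.007, 0, 0]]]
```

Call:
jog_arm --deltas '[[[0.017,-0.002,0,0],[0.033,-0.003,0,0],[0.05,-0.005,0,0],[0.066,-0.005,0,0],[0.083,-0.006,0,0],[0.1,-0.006,0,0],[0.116,-0.006,0,0],[0.133,-0.007,0,0]]]'

```text
t: 21.22
eef_pos: [0.5353, 0.1275, 0.092]
ee_rot: [-3.141, 0.0, -1.575]
force: [4.7, 1.1, -0.2]
width: 0.0273
gripper_force: 15.0
```

```bash
mv st_next.json st.json; python3 trace.py 6 8
```

```text
t 21.23 s 28.8 y 51.2  F [ 4.7  1.1 -0.2] Fn 4.72 corr 0.22mm blade [0.5321 0.076  0.0199] meas-cmd [0.5 0.2] z 0.0920
[[[0.012, -0.001, 0, 0], [0.024, -0.001, 0, 0], [0.035, -0.001, 0, 0], [0.047, 0.0, 0, 0], [0.059, 0.002, 0, 0], [0.071, 0.004, 0, 0], [0.083, 0.007, 0, 0], [0.094, 0.009, 0, 0]]]
```

Call:
jog_arm --deltas '[[[0.012,-0.001,0,0],[0.024,-0.001,0,0],[0.035,-0.001,0,0],[0.047,0,0,0],[0.059,0.002,0,0],[0.071,0.004,0,0],[0.083,0.007,0,0],[0.094,0.009,0,0]]]'

```text
t: 22.22
eef_pos: [0.5349, 0.1218, 0.0921]
ee_rot: [-3.141, 0.0, -1.574]
force: [6.4, 0.1, 0.2]
width: 0.0276
gripper_force: 15.0
```

```bash
mv st_next.json st.json; python3 trace.py 5 8
```

```text
t 22.23 s 34.8 y 45.3  F [6.4 0.1 0.2] Fn 6.21 corr 0.60mm blade [0.5326 0.0759 0.0199] meas-cmd [0.6 0.1] z 0.0921
[[[0.011, -0.0, 0, 0], [0.021, -0.0, 0, 0], [0.031, 0.0, 0, 0], [0.041, 0.003, 0, 0], [0.05, 0.007, 0, 0], [0.059, 0.011, 0, 0], [0.068, 0.015, 0, 0], [0.077, 0.019, 0, 0]]]
```

```bash
python3 - <<'E'
import json
d=json.load(open("st.json")); d["blade"][1]-=.001; d["blade"][0]-=.00026; json.dump(d,open("st.json","w"))
E
python3 trace.py 5 8 3.7
```

```text
t 22.23 s 34.8 y 45.3  F [6.4 0.1 0.2] Fn 6.21 corr 0.60mm blade [0.5324 0.0749 0.0199] meas-cmd [0.6 0.1] z 0.0921
[[[0.016, 0.001, 0, 0], [0.032, 0.002, 0, 0], [0.048, 0.003, 0, 0], [0.058, 0.006, 0, 0], [0.067, 0.01, 0, 0], [0.077, 0.014, 0, 0], [0.086, 0.018, 0, 0], [0.095, 0.022, 0, 0]]]
```

Call:
jog_arm --deltas '[[[0.016,0,0,0],[0.032,0,0,0],[0.048,0.002,0,0],[0.058,0.006,0,0],[0.067,0.01,0,0],[0.077,0.014,0,0],[0.086,0.018,0,0],[0.095,0.022,0,0]]]'

```text
t: 23.22
eef_pos: [0.5332, 0.1157, 0.092]
ee_rot: [-3.142, -0.0, -1.575]
force: [5.2, -0.9, -0.5]
width: 0.0274
gripper_force: 15.0
```

```bash
mv st_next.json st.json; python3 trace.py 5 8 3.7
```

```text
t 23.23 s 39.8 y 40.6  F [ 5.2 -0.9 -0.5] Fn 5.11 corr 0.37mm blade [0.5327 0.0747 0.0199] meas-cmd [ 0.2 -0.2] z 0.0920
[[[0.01, 0.003, 0, 0], [0.019, 0.006, 0, 0], [0.029, 0.009, 0, 0], [0.037, 0.014, 0, 0], [0.046, 0.019, 0, 0], [0.054, 0.025, 0, 0], [0.062, 0.031, 0, 0], [0.07, 0.037, 0, 0]]]
```

Call:
jog_arm --deltas '[[[0.01,0.003,0,0],[0.019,0.006,0,0],[0.029,0.009,0,0],[0.037,0.014,0,0],[0.046,0.019,0,0],[0.054,0.025,0,0],[0.062,0.031,0,0],[0.07,0.037,0,0]]]'

```text
t: 24.22
eef_pos: [0.5308, 0.1117, 0.0919]
ee_rot: [3.141, -0.0, -1.575]
force: [4.4, -1.4, 0.4]
width: 0.0277
gripper_force: 15.0
```

```bash
mv st_next.json st.json; python3 trace.py 5 8 3.7
```

```text
t 24.23 s 44.8 y 36.4  F [ 4.4 -1.4  0.4] Fn 4.30 corr 0.12mm blade [0.5328 0.0747 0.0199] meas-cmd [ 0.1 -0. ] z 0.0919
[[[0.008, 0.006, 0, 0], [0.017, 0.011, 0, 0], [0.025, 0.017, 0, 0], [0.032, 0.024, 0, 0], [0.039, 0.031, 0, 0], [0.047, 0.038, 0, 0], [0.053, 0.045, 0, 0], [0.06, 0.052, 0, 0]]]
```

Call:
jog_arm --deltas '[[[0.008,0.006,0,0],[0.017,0.011,0,0],[0.025,0.017,0,0],[0.032,0.024,0,0],[0.039,0.031,0,0],[0.047,0.038,0,0],[0.053,0.045,0,0],[0.06,0.052,0,0]]]'

```text
t: 25.22
eef_pos: [0.5277, 0.1081, 0.0919]
ee_rot: [3.141, -0.0, -1.575]
force: [4.5, -2.6, -0.3]
width: 0.0272
gripper_force: 15.0
```

```bash
mv st_next.json st.json; python3 trace.py 6 8 3.7
```

```text
t 25.23 s 49.8 y 32.9  F [ 4.5 -2.6 -0.3] Fn 4.91 corr 0.33mm blade [0.533  0.0744 0.0199] meas-cmd [ 0.1 -0. ] z 0.0919
[[[0.009, 0.008, 0, 0], [0.018, 0.017, 0, 0], [0.026, 0.025, 0, 0], [0.033, 0.035, 0, 0], [0.04, 0.045, 0, 0], [0.047, 0.055, 0, 0], [0.054, 0.066, 0, 0], [0.061, 0.076, 0, 0]]]
```

```bash
python3 - <<'E'
import json
d=json.load(open("st.json")); d["blade"][1]-=.0007; d["blade"][0]-=.0008; json.dump(d,open("st.json","w"))
E
python3 trace.py 6 8 3.7
```

```text
t 25.23 s 49.8 y 32.9  F [ 4.5 -2.6 -0.3] Fn 4.91 corr 0.33mm blade [0.5322 0.0737 0.0199] meas-cmd [ 0.1 -0. ] z 0.0919
[[[0.013, 0.013, 0, 0], [0.026, 0.025, 0, 0], [0.038, 0.039, 0, 0], [0.045, 0.048, 0, 0], [0.052, 0.059, 0, 0], [0.059, 0.068, 0, 0], [0.066, 0.079, 0, 0], [0.072, 0.09, 0, 0]]]
```

Call:
jog_arm --deltas '[[[0.013,0.013,0,0],[0.026,0.025,0,0],[0.038,0.039,0,0],[0.045,0.048,0,0],[0.052,0.059,0,0],[0.059,0.068,0,0],[0.066,0.079,0,0],[0.072,0.09,0,0]]]'

```text
t: 26.22
eef_pos: [0.5223, 0.1039, 0.0919]
ee_rot: [3.141, 0.0, -1.575]
force: [1.8, -2.1, 0.7]
width: 0.0275
gripper_force: 15.0
```

```bash
mv st_next.json st.json; python3 trace.py 8 8 3.7
```

```text
t 26.23 s 55.8 y 29.5  F [ 1.8 -2.1  0.7] Fn 2.71 corr -0.29mm blade [0.532  0.0739 0.0199] meas-cmd [0.1 0.1] z 0.0919
[[[0.009, 0.015, 0, 0], [0.018, 0.029, 0, 0], [0.027, 0.043, 0, 0], [0.038, 0.057, 0, 0], [0.05, 0.069, 0, 0], [0.061, 0.082, 0, 0], [0.073, 0.094, 0, 0], [0.086, 0.106, 0, 0]]]
```

Call:
jog_arm --deltas '[[[0.009,0.015,0,0],[0.018,0.029,0,0],[0.027,0.043,0,0],[0.038,0.057,0,0],[0.05,0.069,0,0],[0.061,0.082,0,0],[0.073,0.094,0,0],[0.086,0.106,0,0]]]'

```text
t: 27.22
eef_pos: [0.5161, 0.0988, 0.092]
ee_rot: [-3.141, 0.0, -1.575]
force: [3.3, -2.0, 0.2]
width: 0.0274
gripper_force: 15.0
```

```bash
mv st_next.json st.json; python3 trace.py 8 8 3.9
```

```text
t 27.23 s 63.8 y 24.5  F [ 3.3 -2.   0.2] Fn 3.75 corr 0.03mm blade [0.532  0.0739 0.0199] meas-cmd [0.3 0.1] z 0.0920
[[[0.012, 0.012, 0, 0], [0.025, 0.023, 0, 0], [0.038, 0.034, 0, 0], [0.052, 0.044, 0, 0], [0.066, 0.054, 0, 0], [0.08, 0.064, 0, 0], [0.095, 0.073, 0, 0], [0.11, 0.082, 0, 0]]]
```

Call:
jog_arm --deltas '[[[0.012,0.012,0,0],[0.025,0.023,0,0],[0.038,0.034,0,0],[0.052,0.044,0,0],[0.066,0.054,0,0],[0.08,0.064,0,0],[0.095,0.073,0,0],[0.11,0.082,0,0]]]'

```text
t: 28.22
eef_pos: [0.5111, 0.0922, 0.092]
ee_rot: [-3.141, 0.0, -1.575]
force: [3.4, -1.5, -0.6]
width: 0.0278
gripper_force: 15.0
```

```bash
mv st_next.json st.json; python3 trace.py 8 8 3.9
```

```text
t 28.23 s 71.8 y 18.1  F [ 3.4 -1.5 -0.6] Fn 3.69 corr -0.06mm blade [0.532  0.074  0.0199] meas-cmd [0.2 0. ] z 0.0920
[[[0.015, 0.008, 0, 0], [0.03, 0.016, 0, 0], [0.045, 0.024, 0, 0], [0.06, 0.031, 0, 0], [0.076, 0.038, 0, 0], [0.092, 0.044, 0, 0], [0.109, 0.049, 0, 0], [0.125, 0.055, 0, 0]]]
```

Call:
jog_arm --deltas '[[[0.015,0.008,0,0],[0.03,0.016,0,0],[0.045,0.024,0,0],[0.06,0.031,0,0],[0.076,0.038,0,0],[0.092,0.044,0,0],[0.109,0.049,0,0],[0.125,0.055,0,0]]]'

```text
t: 29.22
eef_pos: [0.5077, 0.0848, 0.0919]
ee_rot: [-3.141, 0.0, -1.575]
force: [5.4, 0.2, -0.7]
width: 0.0273
gripper_force: 15.0
```

```bash
mv st_next.json st.json; python3 trace.py 10 8 4
```

```text
t 29.23 s 79.8 y 10.9  F [ 5.4  0.2 -0.7] Fn 5.09 corr 0.29mm blade [0.5322 0.0739 0.0199] meas-cmd [0.2 0.1] z 0.0919
[[[0.021, 0.004, 0, 0], [0.042, 0.008, 0, 0], [0.064, 0.011, 0, 0], [0.085, 0.015, 0, 0], [0.106, 0.017, 0, 0], [0.127, 0.019, 0, 0], [0.149, 0.021, 0, 0], [0.17, 0.021, 0, 0]]]
```

Call:
jog_arm --deltas '[[[0.021,0.004,0,0],[0.042,0.008,0,0],[0.064,0.011,0,0],[0.085,0.015,0,0],[0.106,0.017,0,0],[0.127,0.019,0,0],[0.149,0.021,0,0],[0.17,0.021,0,0]]]'

```text
t: 30.22
eef_pos: [0.5069, 0.0748, 0.0921]
ee_rot: [-3.141, 0.0, -1.575]
force: [4.8, 1.7, -1.5]
width: 0.0276
gripper_force: 15.0
```

```bash
mv st_next.json st.json; python3 trace.py 8 8 4
```

```text
t 30.23 s 89.8 y 1.1  F [ 4.8  1.7 -1.5] Fn 4.76 corr 0.22mm blade [0.5324 0.0739 0.0199] meas-cmd [0.6 0.3] z 0.0921
[[[0.017, -0.001, 0, 0], [0.034, -0.003, 0, 0], [0.052, -0.005, 0, 0], [0.069, -0.006, 0, 0], [0.086, -0.009, 0, 0], [0.103, -0.011, 0, 0], [0.12, -0.014, 0, 0], [0.136, -0.018, 0, 0]]]
```

Call:
jog_arm --deltas '[[[0.017,-0.001,0,0],[0.034,-0.003,0,0],[0.052,-0.005,0,0],[0.069,-0.006,0,0],[0.086,-0.009,0,0],[0.103,-0.011,0,0],[0.12,-0.014,0,0],[0.136,-0.018,0,0]]]'

```text
t: 31.22
eef_pos: [0.5071, 0.0662, 0.0918]
ee_rot: [3.141, -0.0, -1.575]
force: [3.2, 1.2, -0.1]
width: 0.0277
gripper_force: 15.0
```

```bash
mv st_next.json st.json; python3 trace.py 7 8 4
```

```text
t 31.23 s 97.8 y -6.9  F [ 3.2  1.2 -0.1] Fn 3.39 corr -0.14mm blade [0.5323 0.0739 0.0199] meas-cmd [-0.1 -0.1] z 0.0918
[[[0.015, -0.003, 0, 0], [0.03, -0.006, 0, 0], [0.044, -0.009, 0, 0], [0.059, -0.014, 0, 0], [0.073, -0.019, 0, 0], [0.087, -0.024, 0, 0], [0.101, -0.03, 0, 0], [0.115, -0.036, 0, 0]]]
```

Call:
jog_arm --deltas '[[[0.015,-0.003,0,0],[0.03,-0.006,0,0],[0.044,-0.009,0,0],[0.059,-0.014,0,0],[0.073,-0.019,0,0],[0.087,-0.024,0,0],[0.101,-0.03,0,0],[0.115,-0.036,0,0]]]'

```text
t: 32.22
eef_pos: [0.5095, 0.0594, 0.0918]
ee_rot: [3.141, -0.0, -1.575]
force: [2.2, 2.4, -1.6]
width: 0.0276
gripper_force: 15.0
```

```bash
mv st_next.json st.json; python3 trace.py 6 8 4
```

```text
t 32.23 s 104.8 y -13.6  F [ 2.2  2.4 -1.6] Fn 3.01 corr -0.25mm blade [0.5321 0.0738 0.0199] meas-cmd [ 0.1 -0. ] z 0.0918
[[[0.012, -0.004, 0, 0], [0.024, -0.009, 0, 0], [0.036, -0.013, 0, 0], [0.047, -0.019, 0, 0], [0.058, -0.026, 0, 0], [0.07, -0.032, 0, 0], [0.08, -0.039, 0, 0], [0.091, -0.046, 0, 0]]]
```

Call:
jog_arm --deltas '[[[0.013,-0.004,0,0],[0.026,-0.008,0,0],[0.038,-0.012,0,0],[0.05,-0.018,0,0],[0.061,-0.025,0,0],[0.072,-0.031,0,0],[0.082,-0.038,0,0],[0.091,-0.046,0,0]]]'

```text
t: 33.22
eef_pos: [0.5124, 0.054, 0.0919]
ee_rot: [-3.141, 0.0, -1.575]
force: [2.8, 2.8, -1.5]
width: 0.0275
gripper_force: 15.0
```

```bash
mv st_next.json st.json; python3 trace.py 6 8 4.2
```

```text
t 33.23 s 110.8 y -18.9  F [ 2.8  2.8 -1.5] Fn 3.84 corr -0.05mm blade [0.5321 0.0737 0.0199] meas-cmd [0.3 0.1] z 0.0919
[[[0.011, -0.007, 0, 0], [0.022, -0.014, 0, 0], [0.032, -0.022, 0, 0], [0.043, -0.03, 0, 0], [0.052, -0.038, 0, 0], [0.062, -0.046, 0, 0], [0.072, -0.055, 0, 0], [0.081, -0.064, 0, 0]]]
```

Call:
jog_arm --deltas '[[[0.011,-0.007,0,0],[0.022,-0.014,0,0],[0.032,-0.022,0,0],[0.043,-0.03,0,0],[0.052,-0.038,0,0],[0.062,-0.046,0,0],[0.072,-0.055,0,0],[0.081,-0.064,0,0]]]'

```text
t: 34.22
eef_pos: [0.5162, 0.0492, 0.0919]
ee_rot: [3.142, 0.0, -1.575]
force: [3.1, 4.0, -1.3]
width: 0.0278
gripper_force: 15.0
```

```bash
mv st_next.json st.json; python3 trace.py 6 8 4.2
```

```text
t 34.23 s 116.8 y -23.6  F [ 3.1  4.  -1.3] Fn 5.00 corr 0.23mm blade [0.5322 0.0739 0.0199] meas-cmd [0.2 0.1] z 0.0919
[[[0.008, -0.01, 0, 0], [0.017, -0.02, 0, 0], [0.025, -0.03, 0, 0], [0.033, -0.039, 0, 0], [0.042, -0.049, 0, 0], [0.05, -0.059, 0, 0], [0.058, -0.069, 0, 0], [0.066, -0.08, 0, 0]]]
```

Call:
jog_arm --deltas '[[[0.008,-0.01,0,0],[0.017,-0.02,0,0],[0.025,-0.03,0,0],[0.033,-0.039,0,0],[0.042,-0.049,0,0],[0.05,-0.059,0,0],[0.058,-0.069,0,0],[0.066,-0.08,0,0]]]'

```text
t: 35.22
eef_pos: [0.5208, 0.045, 0.0918]
ee_rot: [3.141, -0.0, -1.575]
force: [1.8, 3.4, -1.5]
width: 0.0276
gripper_force: 15.0
```

```bash
mv st_next.json st.json; python3 trace.py 6 8 4.2
```

```text
t 35.23 s 122.8 y -27.7  F [ 1.8  3.4 -1.5] Fn 3.80 corr -0.10mm blade [0.5322 0.0738 0.0199] meas-cmd [ 0.  -0.1] z 0.0918
[[[0.008, -0.01, 0, 0], [0.016, -0.02, 0, 0], [0.023, -0.031, 0, 0], [0.03, -0.042, 0, 0], [0.036, -0.052, 0, 0], [0.042, -0.063, 0, 0], [0.049, -0.074, 0, 0], [0.055, -0.084, 0, 0]]]
```

Call:
jog_arm --deltas '[[[0.008,-0.01,0,0],[0.016,-0.02,0,0],[0.023,-0.031,0,0],[0.03,-0.042,0,0],[0.036,-0.052,0,0],[0.042,-0.063,0,0],[0.049,-0.074,0,0],[0.055,-0.084,0,0]]]'

```text
t: 36.22
eef_pos: [0.526, 0.0417, 0.0919]
ee_rot: [3.142, -0.0, -1.575]
force: [-0.1, 2.8, -1.8]
width: 0.0273
gripper_force: 15.0
```

```bash
mv st_next.json st.json; python3 trace.py 6 8 4.2
```

```text
t 36.23 s 128.8 y -31.0  F [-0.1  2.8 -1.8] Fn 2.29 corr -0.51mm blade [0.5319 0.0734 0.0199] meas-cmd [ 0.2 -0. ] z 0.0919
[[[0.009, -0.009, 0, 0], [0.017, -0.018, 0, 0], [0.027, -0.026, 0, 0], [0.034, -0.035, 0, 0], [0.041, -0.045, 0, 0], [0.049, -0.054, 0, 0], [0.057, -0.063, 0, 0], [0.066, -0.071, 0, 0]]]
```

Call:
jog_arm --deltas '[[[0.013,-0.007,0,0],[0.022,-0.016,0,0],[0.03,-0.025,0,0],[0.036,-0.034,0,0],[0.043,-0.044,0,0],[0.05,-0.053,0,0],[0.058,-0.062,0,0],[0.066,-0.071,0,0]]]'

```text
t: 37.22
eef_pos: [0.5302, 0.0378, 0.0919]
ee_rot: [3.142, -0.0, -1.575]
force: [1.4, 2.6, -1.9]
width: 0.0275
gripper_force: 15.0
```

```bash
mv st_next.json st.json; python3 trace.py 6 8 4.2
```

```text
t 37.23 s 134.8 y -34.8  F [ 1.4  2.6 -1.9] Fn 2.80 corr -0.38mm blade [0.5317 0.0732 0.0199] meas-cmd [ 0.2 -0. ] z 0.0919
[[[0.01, -0.007, 0, 0], [0.02, -0.014, 0, 0], [0.03, -0.02, 0, 0], [0.04, -0.028, 0, 0], [0.049, -0.035, 0, 0], [0.059, -0.042, 0, 0], [0.069, -0.048, 0, 0], [0.079, -0.055, 0, 0]]]
```

Call:
jog_arm --deltas '[[[0.011,-0.006,0,0],[0.021,-0.013,0,0],[0.031,-0.019,0,0],[0.041,-0.027,0,0],[0.05,-0.034,0,0],[0.06,-0.041,0,0],[0.07,-0.048,0,0],[0.079,-0.055,0,0]]]'

```text
t: 38.22
eef_pos: [0.5335, 0.033, 0.0919]
ee_rot: [-3.142, -0.0, -1.575]
force: [3.5, 3.2, -0.2]
width: 0.0277
gripper_force: 15.0
```

```bash
mv st_next.json st.json; python3 trace.py 6 8 4.2
```

```text
t 38.23 s 140.8 y -39.6  F [ 3.5  3.2 -0.2] Fn 4.66 corr 0.14mm blade [0.5318 0.0732 0.0199] meas-cmd [ 0.3 -0. ] z 0.0919
[[[0.01, -0.006, 0, 0], [0.02, -0.013, 0, 0], [0.03, -0.018, 0, 0], [0.041, -0.024, 0, 0], [0.052, -0.028, 0, 0], [0.063, -0.033, 0, 0], [0.075, -0.037, 0, 0], [0.086, -0.04, 0, 0]]]
```

Call:
jog_arm --deltas '[[[0.01,-0.006,0,0],[0.02,-0.013,0,0],[0.03,-0.018,0,0],[0.041,-0.024,0,0],[0.052,-0.028,0,0],[0.063,-0.033,0,0],[0.075,-0.037,0,0],[0.086,-0.04,0,0]]]'

```text
t: 39.22
eef_pos: [0.5358, 0.0278, 0.0919]
ee_rot: [3.142, -0.0, -1.575]
force: [2.4, 2.2, -1.1]
width: 0.0272
gripper_force: 15.0
```

```bash
mv st_next.json st.json; python3 trace.py 8 8 4.2
```

```text
t 39.23 s 146.8 y -45.1  F [ 2.4  2.2 -1.1] Fn 2.99 corr -0.35mm blade [0.5315 0.0732 0.0199] meas-cmd [ 0.2 -0. ] z 0.0919
[[[0.016, -0.003, 0, 0], [0.032, -0.005, 0, 0], [0.048, -0.007, 0, 0], [0.064, -0.009, 0, 0], [0.079, -0.011, 0, 0], [0.095, -0.013, 0, 0], [0.111, -0.013, 0, 0], [0.128, -0.014, 0, 0]]]
```

Call:
jog_arm --deltas '[[[0.016,-0.002,0,0],[0.032,-0.005,0,0],[0.048,-0.007,0,0],[0.064,-0.009,0,0],[0.079,-0.011,0,0],[0.095,-0.013,0,0],[0.111,-0.013,0,0],[0.128,-0.014,0,0]]]'

```text
t: 40.22
eef_pos: [0.5367, 0.0202, 0.0919]
ee_rot: [-3.141, -0.0, -1.575]
force: [3.9, 0.5, -1.9]
width: 0.0275
gripper_force: 15.0
```

```bash
mv st_next.json st.json; python3 trace.py 8 8 4.2
```

```text
t 40.23 s 154.8 y -53.1  F [ 3.9  0.5 -1.9] Fn 3.91 corr -0.06mm blade [0.5314 0.0731 0.0199] meas-cmd [ 0.3 -0. ] z 0.0919
[[[0.017, -0.0, 0, 0], [0.033, -0.0, 0, 0], [0.05, -0.0, 0, 0], [0.067, -0.0, 0, 0], [0.083, -0.001, 0, 0], [0.1, -0.001, 0, 0], [0.116, -0.002, 0, 0], [0.133, -0.002, 0, 0]]]
```

Call:
jog_arm --deltas '[[[0.017,0,0,0],[0.033,0,0,0],[0.05,0,0,0],[0.067,0,0,0],[0.083,-0.001,0,0],[0.1,-0.001,0,0],[0.116,-0.002,0,0],[0.133,-0.002,0,0]]]'

```text
t: 41.22
eef_pos: [0.5367, 0.0122, 0.0919]
ee_rot: [3.142, -0.0, -1.575]
force: [4.3, 0.8, -1.2]
width: 0.0274
gripper_force: 15.0
```

```bash
mv st_next.json st.json; python3 trace.py 5 6 4.2
```

```text
t 41.23 s 162.8 y -61.1  F [ 4.3  0.8 -1.2] Fn 4.33 corr 0.03mm blade [0.5315 0.0731 0.0199] meas-cmd [0.2 0. ] z 0.0919
[[[0.014, -0.001, 0, 0], [0.028, -0.001, 0, 0], [0.042, -0.002, 0, 0], [0.056, -0.002, 0, 0], [0.07, -0.002, 0, 0], [0.083, -0.003, 0, 0]]]
```

Call:
jog_arm --deltas '[[[0.014,-0.001,0,0],[0.028,-0.001,0,0],[0.042,-0.002,0,0],[0.056,-0.002,0,0],[0.07,-0.002,0,0],[0.083,-0.003,0,0],[0.083,-0.003,0,0]]]'

```text
t: 42.1
eef_pos: [0.5368, 0.0071, 0.0919]
ee_rot: [3.141, -0.0, -1.575]
force: [2.3, -0.7, -1.4]
width: 0.0281
gripper_force: 15.0
```

Call:
jog_arm --deltas '[[[0,-0.02,-0.02,0],[0,-0.04,-0.07,0],[0,-0.05,-0.12,0],[0,-0.05,-0.17,0],[0,-0.05,-0.21,0],[0,-0.05,-0.225,0],[0,-0.05,-0.225,0]]]'

```text
t: 42.98
eef_pos: [0.5399, 0.0073, 0.1055]
ee_rot: [-3.142, 0.0, -1.575]
force: [-0.3, -0.9, -1.9]
width: 0.0274
gripper_force: 15.0
```

Call:
jog_arm --deltas '[[[0,0,-0.02,0],[0,0,-0.035,0],[0,0,-0.035,0]]]'

```text
t: 43.35
eef_pos: [0.5399, 0.0073, 0.1075]
ee_rot: [-3.142, 0.0, -1.575]
force: [0.7, 0.2, -2.4]
width: 0.0274
gripper_force: 15.0
```

Run:
```python
from h import *
for i in range(3):
    st=arm.get_state(); print(st["eef_pos"],st["force"]); f=grab_frame("side")
```

```text
[0.53992756 0.00730851 0.10753095] [ 0.73981549  0.16912905 -2.35803277]
[0.53991953 0.00727615 0.10749828] [ 0.06897298  0.02302064 -2.56075972]
[0.5399179  0.00729237 0.10748011] [-0.21174583  0.45008794 -3.49428892]
```

Call:
jog_arm --deltas '[[[0,0,0,0],[0,0,-0.02,0],[0,0,-0.04,0],[0,0,-0.04,0]]]' --squeeze 30

```text
t: 44.0
eef_pos: [0.5398, 0.0072, 0.1099]
ee_rot: [3.141, -0.0, -1.575]
force: [0.2, -0.3, -3.2]
width: 0.0273
gripper_force: 30.0
```

Run:
```python
from h import *
st=arm.get_state(); print(st["eef_pos"],st["force"]); f=grab_frame("side")
im=cv2.cvtColor(f["img"],cv2.COLOR_RGB2BGR)
cv2.imwrite("pics/up.png",cv2.resize(im[100:250,180:360],None,fx=4,fy=4,interpolation=cv2.INTER_CUBIC))
```

```text
[0.53983644 0.00721487 0.10992288] [ 0.23048803 -0.2641577  -3.18462219]
```

Call:
jog_arm --deltas '[[[0,0,0,0],[0,0,0,0],[0,0,0,0],[0,0,0,0],[0,0,0,0]]]' --grip 70

```text
t: 44.68
eef_pos: [0.54, 0.0073, 0.11]
ee_rot: [-3.141, 0.0, -1.575]
force: [-1.0, 0.4, 0.3]
width: 0.0688
gripper_force: 0.0
```

Call:
jog_arm --deltas '[[[0,0,-0.5,0],[0,0,-1.2,0],[1,0,-1.7,0],[2,0.5,-1.7,0],[3,1,-1.7,0],[4,1.5,-1.7,0],[4.5,2,-1.7,0],[4.5,2,-1.7,0]]]'

```text
t: 45.68
eef_pos: [0.4163, -0.2646, 0.212]
ee_rot: [3.141, 0.0, -1.579]
force: [0.4, 0.9, -0.4]
width: 0.0698
gripper_force: 0.0
```

Run:
```python
from h import *
st=arm.get_state(); print(st["t"],st["eef_pos"],st["width"],st["force"])
F={n:grab_frame(n) for n in ("top","side")}
for n in F: np.savez(f"end_{n}.npz",**{k:np.array(v) for k,v in F[n].items()})
I={n:cv2.cvtColor(cv2.imread(f"pics/{n}0.png"),cv2.COLOR_BGR2RGB) for n in F}
def blob(img,f,xy,thr,rad=20):
    u=proj(f,[[*xy,.115]])[0].round().astype(int); x,y=u
    m=(img[y-rad:y+rad,x-rad:x+rad].max(2)<thr).astype(np.uint8)
    nn,lab,s,c=cv2.connectedComponentsWithStats(m); i=1+np.argmax(s[1:,4])
    return c[i]+u-rad,s[i]
def tri(ps):
    A=np.zeros((3,3)); b=np.zeros(3)
    for n,p in ps.items():
        o=np.array(F[n]["xyz"]); d=ray(F[n],p,0)[0]-o; d/=np.linalg.norm(d); Q=np.eye(3)-np.outer(d,d); A+=Q; b+=Q@o
    return np.linalg.solve(A,b)
for lab,im,xy in (("start",I,(.590,.0865)),("now",{n:F[n]["img"] for n in F},(.540,.0075))):
    r={n:blob(im[n],F[n],xy,75) for n in F}
    print(lab,{n:(v[0].round(2).tolist(),v[1].tolist()) for n,v in r.items()},tri({n:v[0] for n,v in r.items()}))
```

```text
45.675 [ 0.41633801 -0.26455694  0.21200697] 0.06981805389912392 [ 0.38506712  0.93658966 -0.43075804]
start {'top': ([225.43, 207.95], [11, 12, 20, 19, 300]), 'side': ([278.27, 182.93], [15, 14, 10, 11, 70])} [0.58715482 0.08618498 0.11482026]
now {'top': ([260.58, 230.74], [10, 0, 28, 40, 508]), 'side': ([266.91, 190.54], [5, 11, 24, 9, 87])} [ 0.52056544 -0.00148882  0.14155589]
```

Call:
jog_arm --deltas '[[[1,0,0,0],[2,0,0,0],[3,0,0,0],[3,0,0,0]]]'

```text
t: 46.28
eef_pos: [0.4189, -0.4447, 0.2103]
ee_rot: [3.14, 0.0, -1.577]
force: [-0.5, 1.3, -0.6]
width: 0.0697
gripper_force: 0.0
```

Run:
```python
from h import *
F={n:grab_frame(n) for n in ("top","side")}
I={n:cv2.cvtColor(cv2.imread(f"pics/{n}0.png"),cv2.COLOR_BGR2RGB) for n in F}
for lab,im,xy in (("start",I,(.590,.0865)),("now",{n:F[n]["img"] for n in F},(.540,.0085))):
  for n in F:
    u=proj(F[n],[[*xy,z] for z in (.1405,.103,.028)]); print(lab,n,u.round(1).tolist())
    x,y=u[0].round().astype(int); r=14
    g=im[n][y-r:y+r+6,x-r:x+r].max(2); print(x-r,y-r)
    print("\n".join("".join("#" if v<50 else "+" if v<80 else "-" if v<120 else "." for v in q) for q in g))
```

```text
start top [[223.9, 204.5], [225.9, 208.0], [229.5, 214.5]]
210 190
-...........................
............................
............................
...+........................
...-........................
-.......-...................
--........................-.
--+...--.........-..........
----..+-.......---..........
-----.......-######+-.......
-----.....-###########......
------...+#############.....
..----+.+##############-....
..-----+################+...
...----##################...
....--+##################-..
.....-###################+..
.....-###################+..
......###################+..
......###################+..
......+##################-..
......-##################...
.......+#################...
.......-################....
........-##############+-...
.........+############+--...
........--###########----...
........----+######-------..
........------------------..
.......------------------...
........------------------..
........------------------..
........-----------------...
.........---------------....
start side [[279.1, 176.2], [279.1, 185.8], [27
[... 2409 characters left out ...]
+++-
+++++++++++++++++++++++++++-
+++++++++++++++++++++++++++.
+++++++++++++++++++++++++++-
+++++++++++++++++++++++++++-
+++++++++++++++++++++++++++.
++++++++++++++++++++++++++-.
+++++++++++++++++++++++++++-
+++++++++++++++++++++++++++-
++++++++++++++++++++++++++-.
+++++++++++++++++++++++++--.
+++++++++++++++++++++++++-..
++++++++++++++++++++++++-...
+++++++++++++++++++++++-....
++++++++++++++++++++++-.....
++++++++++++++++++++++-.....
++++++++++++++++++++++-.....
++++++++++++++++++++++-.....
+++++++++++++++-+++++++-....
+++++++++-------+++++++-....
----------------++++++--....
--------------++++++++-.....
------------+++++++++-......
--------++++++++++++--......
+++++++++++++++++++--.......
```

Call:
jog_arm --deltas '[[[-1,0,0,0],[-2,0,0,0],[-3,0,0,0],[-4,0,0,0],[-5,0,0,0],[-6,0,0,0],[-7,0,0,0],[-8,0,0,0]]]'

```text
t: 47.38
eef_pos: [0.4191, 0.041, 0.2126]
ee_rot: [-3.14, 0.001, -1.572]
force: [2.0, 0.0, 0.6]
width: 0.0703
gripper_force: 0.0
```

Call:
jog_arm --deltas '[[[-1,0,0,0],[-2,0,0,0],[-3,0,0,0],[-4,0,0,0],[-4,0,0,0]]]'

```text
t: 48.0
eef_pos: [0.4195, 0.2823, 0.2118]
ee_rot: [-3.141, 0.001, -1.568]
force: [0.3, -0.6, -1.3]
width: 0.0702
gripper_force: 0.0
```

Run:
```python
from h import *
st=arm.get_state(); print(st["t"],st["eef_pos"],st["force"])
F={n:grab_frame(n) for n in ("top","side")}
I={"side":cv2.cvtColor(cv2.imread("pics/side0.png"),cv2.COLOR_BGR2RGB)}
for xy in ((.540,.0085),):
  for n in F:
    u=proj(F[n],[[*xy,z] for z in (.1405,.103,.028)]); print(n,u.round(1).tolist())
    x,y=u[0].round().astype(int); r=14
    g=F[n]["img"][y-r:y+r+8,x-r:x+r].max(2); print(x-r,y-r)
    print("\n".join("".join("#" if v<50 else "+" if v<80 else "-" if v<120 else "." for v in q) for q in g))
```

```text
48.0 [0.41953863 0.28231393 0.2118301 ] [ 0.26030735 -0.58099658 -1.25852558]
top [[256.0, 220.8], [256.9, 223.8], [258.5, 229.2]]
242 207
............................
............................
............................
............................
............................
-...........................
............................
............................
...........--+###++-........
..+.......-+########-.......
..+.....-+############-.....
........+##############.....
-......################+....
-+....+#################+...
----..-#################-...
------+##################...
-----####################-..
-----+###################-..
-----+###################-..
.----+###################...
..----##################+...
...---+################+-...
.....-##################....
......-+###############-....
......--##############+.....
.....----##########+##-.....
.....-----+###+++##+---.....
.....---------+++------.....
.....------------------.....
.....------------------.....
.....-----------------......
........-------------.......
.........------------.......
....
[... 488 characters left out ...]
....
.............---............
............-----...........
...........--+----..........
..........--+++++--.........
..........-++++++-..........
..........-++++++-..........
..........-++++++-..........
..........-++++++--.........
.........--+++++++-.........
.......---++++++++--........
.......--++++++++++-........
.......-+++++++++++--.......
.......-+++++++++++--.......
.......--+++++++++++-.......
.......---++++++++---.......
........----+--++----.......
..........----------........
...........-------..........
...............--...........
............................
............................
............................
............................
............................
```

The knob now projects where the fully-up height predicts in the side view: top at row 189.5 against 189.1 expected. A knob still 12 mm down would sit about 3 pixels lower. The arm is clear of everything, so I'm handing in.

```bash
python3 -c "
from h import *
print(arm.job_done())"
```

```text
the job is handed in; nothing more can be done
None
```

I handed the job in at about 48 s; no verdict was returned. The template is seated on both dowels and its edge was traced left to right in one pass. Sampled contact forces stayed at or below 6.4 N. The stylus is fully up and released right of the pocket, and the other things were left alone.

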